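Lay out the guide shafts for the lesson

TASK

Get the guide shafts ready for the lesson: flip the cam lever on the bushing block all the way over to free the shafts, draw every shaft that is in the block straight out of its bushing and lay it home in a pair of notches of the wooden rack. When all of them lie in the rack, flip the lever all the way back to locked; leave the eraser, pen, pot and tape where they are.

Things in the scene. Friction and masses are not known exactly. Their poses are not given: they have to be found in the camera images.
- block: Fixed aluminium bushing block, 75 (x) by 190 (y) by 68 mm high, origin at the centre of its underside, x pointing away from the robot, z up. From its front face (x = -37.5 mm) the shafts' heads stick out. Four level through bores along x at y = -72, -24, 24, 72 mm, axes 45 mm above the table, 13.5 mm wide for 12 mm rods (75 mm of rod inside).
- comb (a joint): Travel of the steel locking comb, m: 0 locked, 0.016 freed (slid along the block's +y); driven by the lever. The comb hangs 7 to 11 mm in front of the block's face. Locked, a 9 mm wide tooth (lower end 49.5 mm above the table) blocks the collar of each shaft, so that it cannot be drawn; freed, the collars pass between the teeth.
- lever (a joint): Black cam lever on the block's top, rad: 0 to 0.25 locked, 2.74 (its stop) freed. Turns about a vertical axis, growing counter-clockwise seen from above. At 0 its arm points along the block's +y turned 0.2 rad to the front; it sweeps over the front of the block's top until it points to -y. Moves the comb, stays where it is left, needs 1 to 2 N at the knob.
- lever_knob (a point): Centre of the lever's upright knob, a cylinder 16 mm in diameter that stands clear of the arm from 84 to 108 mm above the table (this point at 95 mm), 58 mm from the lever's axis. Being round it can turn within a grip.
- lever_pivot (a point): Point on the lever's axis of turning, at the height of lever_knob.
- rack: Loose wooden shaft rack, 0.9 kg, base 66 x 232 x 10 mm, origin at the centre of its underside, z up. Two saw-toothed rails, 6 mm thick, run along y at x = -22.5 and +22.5 mm. Each has four notches, at y = -72, -24, 24, 72 mm; one pair (same y) carries one shaft. Notch floors are 34 mm above the table, 8 mm wide; sides slope at 45 degrees up to points at 54 mm.
- rack_mid (a point): Point over the rack's centre, 40 mm above the table, the height of a shaft's axis when it lies home, along the rack's x. The collar must lie outside the rails, the head sticking out (toward the robot is easiest): head centre best 60 mm from the rack's middle along x, give or take 6 mm.
- eraser: Eraser, 21 x 44 x 12 mm, a bystander; origin under its centre.
- marker: Black pen, 11 x 125 x 12 mm, a bystander; origin under its centre.
- flux_pot: Small white pot with a green lid, 36 mm wide, 21 mm high, a bystander; origin under its centre.
- tape: Roll of tape, 54 mm wide, 12 mm high, lying flat, a bystander; origin under its centre.
- shaft1_head (a point): Centre of the square grey head (24 mm long, 18 x 18 mm) of guide shaft 1, 0.11 kg; None if absent. x axis from head to rod; along it: head to 12 mm, neck 8 mm thick to 22, collar 20 mm in diameter to 27, steel rod 12 mm in diameter to 102; balance point at 47. In the block the collar touches the front face, the head's sides are upright, its centre 44 mm above the table; drawn 80 mm it is free.
- shaft1_rod (a point): Middle of the rod of guide shaft 1, 64.5 mm from its head's centre; x axis from head to rod. None if absent.
- shaft2_head (a point): Centre of the square grey head (24 mm long, 18 x 18 mm) of guide shaft 2, 0.11 kg; None if absent. x axis from head to rod; along it: head to 12 mm, neck 8 mm thick to 22, collar 20 mm in diameter to 27, steel rod 12 mm in diameter to 102; balance point at 47. In the block the collar touches the front face, the head's sides are upright, its centre 44 mm above the table; drawn 80 mm it is free.
- shaft2_rod (a point): Middle of the rod of guide shaft 2, 64.5 mm from its head's centre; x axis from head to rod. None if absent.
- shaft3_head (a point): Centre of the square grey head (24 mm long, 18 x 18 mm) of guide shaft 3, 0.11 kg; None if absent. x axis from head to rod; along it: head to 12 mm, neck 8 mm thick to 22, collar 20 mm in diameter to 27, steel rod 12 mm in diameter to 102; balance point at 47. In the block the collar touches the front face, the head's sides are upright, its centre 44 mm above the table; drawn 80 mm it is free.
- shaft3_rod (a point): Middle of the rod of guide shaft 3, 64.5 mm from its head's centre; x axis from head to rod. None if absent.
- shaft4_head (a point): Centre of the square grey head (24 mm long, 18 x 18 mm) of guide shaft 4, 0.11 kg; None if absent. x axis from head to rod; along it: head to 12 mm, neck 8 mm thick to 22, collar 20 mm in diameter to 27, steel rod 12 mm in diameter to 102; balance point at 47. In the block the collar touches the front face, the head's sides are upright, its centre 44 mm above the table; drawn 80 mm it is free.
- shaft4_rod (a point): Middle of the rod of guide shaft 4, 64.5 mm from its head's centre; x axis from head to rod. None if absent.

How it is judged:
By the outcome, as a careful person would: the job done as asked, in the order asked, and still so for the second after the job is handed in, with the robot touching nothing.
Of shaft1, shaft2, shaft3, shaft4 only 3 to 4 are there at a start; the rules pass over those that are not, and their reading is None.
At some moment in a run one of rack may be knocked a few centimetres aside while the robot is not near it.
Once in a run the grip may slacken for a moment while it holds something.
It also fails if it takes over 210 s, if anything falls off the work surface, if the arm or the gripper's body presses on something with over 40 N, if the wrist force passes 120 N, or if a joint passes its speed limit or range.

ROBOT

A 6-joint arm with a two-finger parallel gripper is mounted at the origin on a cart in front of the work surface, level with it; the furniture and walls round the work are solid. World frame = base frame: x ahead of the robot, y to its left, z up, the work surface at z = 0. Lengths are in m, angles in rad, forces in N, time in s.
With the tool pointing down it reaches from about 0.35 to 0.725 m from the base axis. Payload 4.3 kg.
Tool frame: the origin (TCP) lies at the centre of the arm's flange, where the gripper is bolted on; the fingertips stand ahead of it and the grasp point (between the pads) lies 155 mm ahead of it (bot.tip_reach is the z of the fingertips in the tool frame, in m); z points along the fingers, y is the line along which they close (so a half turn about z gives the same grasp; the last joint's range is limited). The gripper opens to 85 mm and grips with 20 to 120 N. Pads are 22 mm wide; open, the fingers measure 114 mm over their backs; the gripper's body (76 mm by 85 mm) begins 54 mm behind the grasp point. The pads swing forward as they close: fully open they stand 13 mm farther back than shut.
Start: joints at [-1.283, 0.377, 0.081, 1.274, 0, 1.46], TCP at [0.223, -0.53, 0.405] pointing down, gripper open.
Joint ranges: [-2.72, 2.72], [-0.84, 1.66], [-1.02, 1.22], [-1.77, 2.12], [-1.37, 1.28], [-3.14, 3.14]. Speed limits (rad/s): [2.57, 2.57, 3.14, 3.14, 3.14, 3.14].

INTERFACE

Orientations are given as a rotation vector (axis times angle).
In Python, from rig import readout, camera, bot, finder gives the robot as it stands. The module is installed in compiled form; this text tells all that it offers.
- The arm moves only by the tool send_rows, never from a script. Its argument "deltas" is a list of rows, each an object of numbers: "fingers": the closure, from 0 (fully open) to 1 (shut); "tx", "ty", "tz": the shift along the tool's x, y, z in cm; "wx", "wy", "wz": the turn, a rotation vector about the tool's x, y, z in units of 5 degrees (1.0 is 5 degrees). A call has 1 to 5 rows; each row is the pose to reach, as a shift and turn from the pose commanded when the call began, along the tool's axes at that moment; what a row does not reach only later rows make up. A row lasts 1/10 s, in which the tool goes at most 50 mm and 8.59 degrees, less where a joint would pass 70% of its speed; a pose out of reach is approached as far as the arm can. A call with a gripper value outside its range is refused whole. The fingers move at their own pace and stop on an object; "newtons" is the grip in N (left out, the last holds). Time passes only in rows, so rows that repeat a pose let the fingers close. It gives the time, the measured TCP pose, the force, the opening and the grip force at its end, in the units of the state.
- readout.get_obs(): the state, without advancing time (a new reading comes with each control period).
- camera(name): name is "scene" or "top"; returns a dict with "color" (400x640x3 uint8, red, green, blue), "fx", "fy", "cx", "cy" (pixels), "dist_coeffs" ([k1, k2, p1, p2, k3] as OpenCV has them; the pictures are not rectified), "world_to_cam" (4x4, takes a point from world to camera coordinates). Camera axes: x right, y down, z forward; pixel columns grow to the right and rows downward; lengths in m; the calibration is good to about 2 mm. A picture is of the moment at which its call begins. There is no depth.
- bot.sign_off(): hands the job in; it is judged then, once.
Trained networks look in the newest picture that a camera, given by its name, has taken for a name from the list of things; names that differ only in an ending like _2 or _b are one class to them, and where a whole thing is asked for, a point or a joint stands for the part that bears it (a point fixed in the world has none). Each returns a list of dicts, best first, with "score" (0 to 1); they miss things now and then, are a little off and sometimes report something else, mostly with a low value. They report only what shows in the picture. A call takes as long as a camera call.
- finder.boxes_of(camera, thing): "extent" ([left, top, right, bottom] in pixels, round what is visible of it).
The state is a dict: "t": time; "joints": joint angles; "joint_velocities": joint speeds; "effort": joint torques, N m; "tool_pos": TCP position; "orientation": TCP orientation; "force": force on the tool from outside, world axes, zero at the start; "torque": the same for the moment, N m; "grip_width": opening from 0.0 (shut) to 1.0 (fully open); "gripper_force": force on a finger pad.
Only numpy, scipy, OpenCV 4.12 (cv2) and the standard library are available. Lean on these libraries where they do the work, as an engineer would, in place of code of your own. Each camera call takes 0.05 s, during which the arm holds its last target. There are 200 camera calls.

## Working session

There is one attempt and no reset: what is moved stays moved. The work goes in short steps, Python scripts to look and compute and a tool call to move; the robot and the scene stay as the last step left them, time stands still between calls to the robot, and variables do not carry over. Pictures are saved under pics/ and viewed, at most 14 in all, crops included, and the job is handed in when it is done.

Besides the shell and the picture viewer there is one more tool, called after "Request:" as name(argument=value, ...), one argument or row to a line, values as JSON. send_rows: Moves the arm, as the interface text tells. Its arguments: {"type":"object","properties":{"deltas":{"type":"array","items":{"type":"object","properties":{"fingers":{"type":"number"},"tx":{"type":"number"},"ty":{"type":"number"},"tz":{"type":"number"},"wx":{"type":"number"},"wy":{"type":"number"},"wz":{"type":"number"}}}},"newtons":{"type":"number"}},"required":["deltas"]}

```bash
mkdir -p pics; python3 - <<'E'
from rig import readout, camera, bot, finder
import cv2,numpy as np
for n in ["scene","top"]:
    c=camera(n); cv2.imwrite(f"pics/{n}0.png",c["color"][:,:,::-1])
    print(n,c["fx"],c["fy"],c["cx"],c["cy"],c["dist_coeffs"]); print(np.round(c["world_to_cam"],4).tolist())
    for t in ["block","rack","lever_knob","shaft1_head"]:
        print(t,[(round(d["score"],2),np.round(d["extent"]).tolist()) for d in finder.boxes_of(n,t)][:5])
o=readout.get_obs();print(o); print(bot.tip_reach)
E
```

```text
scene 448.9100570104935 448.9100570104935 312.9102376034257 205.06484880959658 [-0.06519394  0.          0.          0.          0.        ]
[[-0.695, -0.719, -0.0066, 0.3153], [-0.5495, 0.5371, -0.64, 0.3941], [0.4636, -0.4412, -0.7684, 1.0569], [0.0, 0.0, 0.0, 1.0]]
block [(0.92, [322.0, 151.0, 383.0, 208.0]), (0.34, [340.0, 161.0, 354.0, 181.0])]
rack [(0.86, [217.0, 225.0, 296.0, 293.0])]
lever_knob [(0.22, [216.0, 227.0, 298.0, 294.0])]
shaft1_head []
top 419.490874237812 419.490874237812 318.51928012698454 201.4991778452977 [-0.00925106  0.          0.          0.          0.        ]
[[-0.0279, -0.9996, 0.0077, -0.0619], [-0.9828, 0.026, -0.1831, 0.5345], [0.1828, -0.0127, -0.9831, 0.9881], [0.0, 0.0, 0.0, 1.0]]
block [(0.56, [363.0, 167.0, 438.0, 205.0])]
rack [(0.7, [192.0, 184.0, 288.0, 216.0]), (0.66, [360.0, 165.0, 444.0, 205.0])]
lever_knob [(0.76, [380.0, 177.0, 407.0, 189.0])]
shaft1_head [(0.74, [360.0, 167.0, 441.0, 206.0]), (0.48, [371.0, 191.0, 436.0, 206.0])]
{'t': 0.5, 'joints': array([-1.28328974e+00,  3.77309419e-01,  8.09873631e-02,  1.27442970e+00,
        3.43042844e-06,  1.46053083e+00]), 'joint_velocities': array([-0.00037738, -0.000977  ,  0.00012599, -0.00183988,  0.0015522 ,
        0.00072824]), 'effort': array([-2.86196291e-04, -4.63070190e+01,  2.69882762e+01,  2.58385917e-03,
       -8.56891552e-05,  1.16718528e-07]), 'tool_pos': array([ 0.22276197, -0.53010617,  0.40471908]), 'orientation': array([3.07962009e+00, 6.20699172e-01, 1.15629409e-05]), 'force': array([0.66355628, 0.10872109, 1.10280302]), 'torque': array([-0.00477843,  0.02024078, -0.04467662]), 'gripper_force': 0.0, 'grip_width': 0.9995008409517666}
0.1734
```

View pics/scene0.png

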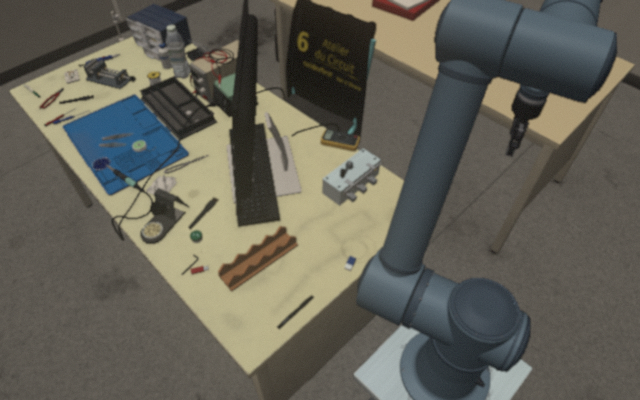

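View pics/top0.png

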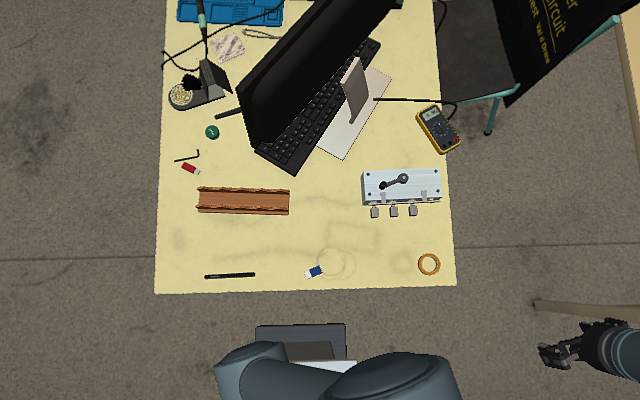

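The top view shows the block at about (401,187), with three heads at (374,211), (394,211) and (413,211). The rightmost bore is empty. The rack is at (243,200), and the lever knob appears to be at about (383,185), on the block's +y side. Next I'll take enlarged crops for precise points.

```bash
cat > h.py <<'E'
from rig import readout, camera, bot, finder
import cv2,numpy as np
from scipy.spatial.transform import Rotation as R
def unp(c,px,z):
    K=np.array([[c["fx"],0,c["cx"]],[0,c["fy"],c["cy"]],[0,0,1]])
    n=cv2.undistortPoints(np.array(px,float).reshape(-1,1,2),K,np.array(c["dist_coeffs"]))[:,0]
    T=c["world_to_cam"];Rm=T[:3,:3];o=-Rm.T@T[:3,3]
    d=np.c_[n,np.ones(len(n))]@Rm
    return o+d*((np.broadcast_to(z,len(n))-o[2])/d[:,2])[:,None]
def proj(c,P):
    K=np.array([[c["fx"],0,c["cx"]],[0,c["fy"],c["cy"]],[0,0,1]]);T=c["world_to_cam"]
    return cv2.projectPoints(np.array(P,float).reshape(-1,1,3),cv2.Rodrigues(T[:3,:3])[0],T[:3,3],K,np.array(c["dist_coeffs"]))[0][:,0]
def crop(c,x0,y0,x1,y1,s,fn):
    cv2.imwrite(fn,cv2.resize(c["color"][y0:y1,x0:x1,::-1],None,fx=s,fy=s,interpolation=cv2.INTER_CUBIC))
def place(org,yaw,pts):
    c,s=np.cos(yaw),np.sin(yaw)
    return np.array([[org[0]+c*p[0]-s*p[1],org[1]+s*p[0]+c*p[1],p[2]] for p in pts])
def togo(grasp,yclose,reach=.155,down=(0,0,-1)):
    """deltas (cm, units of 5deg) to bring grasp point to `grasp`, tool z=down, closing axis along yclose (world xy angle, mod pi)"""
    o=readout.get_obs();R0=R.from_rotvec(o["orientation"])
    best=None
    for k in (0,np.pi):
        y=np.array([np.cos(yclose+k),np.sin(yclose+k),0]);z=np.array(down,float);x=np.cross(y,z)
        R1=R.from_matrix(np.c_[x,y,z]);w=(R0.inv()*R1).as_rotvec()
        if best is None or np.linalg.norm(w)<np.linalg.norm(best[1]):
            best=(R0.inv().apply(np.array(grasp)-reach*z-o["tool_pos"])*100,w,R1)
    return np.round(best[0],2),np.round(np.degrees(best[1])/5,2)
def stat():
    o=readout.get_obs();Rm=R.from_rotvec(o["orientation"]).as_matrix()
    print("t",round(o["t"],2),"grasp",np.round(o["tool_pos"]+.155*Rm[:,2],4),"y",np.round(Rm[:,1],3),"z",np.round(Rm[:,2],3),"F",np.round(o["force"],1),"w",round(o["grip_width"],3),round(o["gripper_force"],1),"j",np.round(o["joints"],2))
E
python3 - <<'E'
from h import *
c=camera("top")
a=cv2.resize(c["color"][160:225,350:450,::-1],None,fx=6,fy=6,interpolation=cv2.INTER_CUBIC)
b=cv2.resize(c["color"][180:220,190:294,::-1],None,fx=6,fy=4.5,interpolation=cv2.INTER_CUBIC)
im=np.zeros((580,640,3),np.uint8);im[:390,:600]=a;im[395:575,:624]=b
cv2.imwrite("pics/z1.png",im)
E
```

```text
(no output)
```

View pics/z1.png

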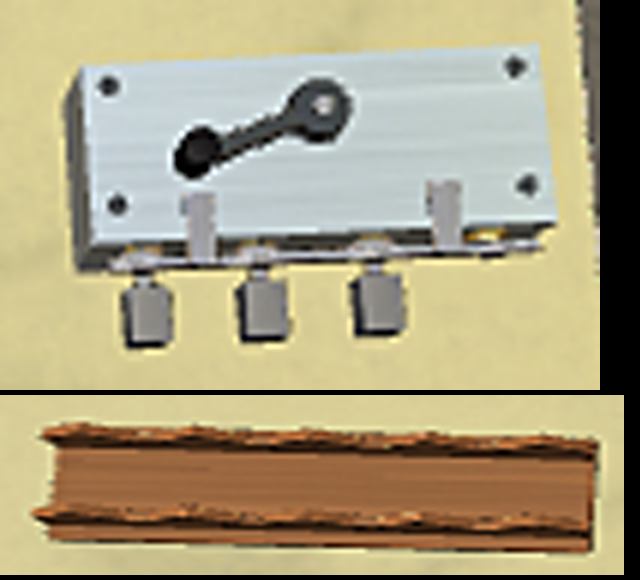

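The crop shows the block's top corners at (82,67), (540,45), (555,222) and (95,246), with the lever pivot at (320,108) and the knob at (197,153). Heads are at (147,312), (263,307) and (378,303). In the lower half, the rack's front bottom edge runs from (52,540) to (590,551).

```bash
python3 - <<'E'
from h import *
c=camera("top")
f=lambda L:[((u+.5)/6-.5+350,(v+.5)/6-.5+160) for u,v in L]
T=unp(c,f([(82,67),(540,45),(555,222),(95,246)]),.068)
print("block",T.round(4).tolist()); ctr=T.mean(0); 
ly=(T[0]-T[1]+T[3]-T[2]);yaw=np.arctan2(-ly[0],ly[1]);print(ctr,yaw,np.linalg.norm(ly)/2)
H=unp(c,f([(150,281),(266,277),(379,272)]),.053);print("heads top ctr",H.round(4).tolist())
print("knob",unp(c,f([(197,140)]),.108),unp(c,f([(320,98)]),.08))
print("bores front pred",place(ctr,yaw,[(-.0645-.0,y,.044) for y in (-.072,-.024,.024,.072)]).round(4).tolist())
g=lambda L:[((u+.5)/6-.5+190,(v-395+.5)/4.5-.5+180) for u,v in L]
B=unp(c,g([(52,540),(590,551)]),0.0);d=B[0]-B[1];ry=np.arctan2(-d[0],d[1]);print("rack",B.round(4).tolist(),ry,np.linalg.norm(d))
m=B.mean(0)+.033*np.array([np.cos(ry),np.sin(ry),0]);print("rackctr",m)
for z,pts in((.045,[(42,433),(597,442),(37,515),(592,535)]),):
    print(unp(c,g(pts),z).round(4).tolist())
s=camera("scene");P=lambda q:proj(s,q).round(1).tolist()
print("scene rack base corners",P(place(m,ry,[(-.033,.116,.01),(-.033,-.116,.01),(.033,-.116,.01),(.033,.116,.01)])))
im=cv2.cvtColor(s["color"],cv2.COLOR_RGB2BGR)
for q in place(m,ry,[(a,b,z) for a in(-.033,.033) for b in(-.116,.116) for z in(0,.01)]).tolist()+place(ctr,yaw,[(a,b,.068) for a in(-.0375,.0375) for b in(-.095,.095)]).tolist()+place(ctr,yaw,[(-.0645,b,.044) for b in(.072,.024,-.024)]).tolist():
    cv2.circle(im,tuple(np.round(proj(s,q)[0]*16).astype(int).tolist()),8,(0,0,255),-1,shift=4)
cv2.imwrite("pics/s1.png",cv2.resize(im[140:305,205:405],None,fx=3.5,fy=3.5,interpolation=cv2.INTER_CUBIC))
print("lever lock pose dir",yaw+np.pi/2+.2)
E
```

```text
block [[0.6034, -0.1886, 0.068], [0.6079, -0.3781, 0.068], [0.5334, -0.3782, 0.068], [0.5285, -0.1903, 0.068]]
[ 0.56827962 -0.28378002  0.068     ] 0.02512424274516767 0.18874998572162607
heads top ctr [[0.516, -0.2141, 0.053], [0.5164, -0.2619, 0.053], [0.5173, -0.3086, 0.053]]
knob [[ 0.56228044 -0.22733636  0.108     ]] [[ 0.58481475 -0.28302252  0.08      ]]
bores front pred [[0.5056, -0.3574, 0.044], [0.5044, -0.3094, 0.044], [0.5032, -0.2614, 0.044], [0.502, -0.2134, 0.044]]
rack [[0.523, 0.2337, 0.0], [0.5104, 0.0027, 0.0]] -0.05417008051259321 0.23127593161565665
rackctr [0.54965937 0.1164089  0.        ]
[[0.5757, 0.2268, 0.045], [0.5645, -0.0038, 0.045], [0.5295, 0.2277, 0.045], [0.5123, -0.001, 0.045]]
scene rack base corners [[231.5, 290.0], [298.5, 242.9], [284.1, 229.0], [217.8, 273.8]]
lever lock pose dir 1.7959205695400642
```

View pics/s1.png

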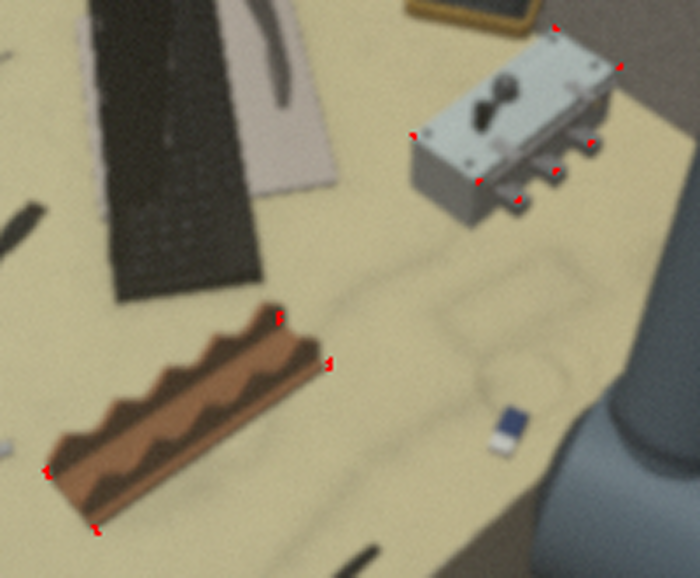

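The block and rack projections agree with the scene view to about 2 mm. The three shafts are in the block at y = +72, +24 and −24. The rack centre is (0.550, 0.116) with yaw −0.054. Next is the approach above the knob.

```bash
python3 - <<'E'
from h import *
stat()
print(togo((.561,-.2270,.19),np.pi/2+.025))
E
```

```text
t 0.65 grasp [ 0.2227 -0.5301  0.2498] y [ 0.387 -0.922  0.   ] z [ 0. -0. -1.] F [ 0.3 -0.  -0.3] w 1.002 0.0 j [-1.28  0.38  0.08  1.27 -0.    1.46]
(array([ 42.93, -14.84,   5.97]), array([ 0.  , -0.  ,  4.27]))
```

Request:
send_rows(
  deltas=[
    {"tx": 4.3,"ty": -1.5,"tz": 0.6,"fingers": 0.4},
    {"tx": 8.6,"ty": -3,"tz": 1.2,"fingers": 0.4},
    {"tx": 12.9,"ty": -4.5,"tz": 1.8,"fingers": 0.4},
    {"tx": 17.2,"ty": -6,"tz": 2.4,"fingers": 0.4},
    {"tx": 21.5,"ty": -7.4,"tz": 3,"fingers": 0.4},
  ],
  newtons=30,
)

```text
invalid input
```

Request:
send_rows(
  deltas=[
    {"tx": 4.3,"ty": -1.5,"tz": 0.6,"wz": 0.85},
    {"tx": 8.6,"ty": -3,"tz": 1.2,"wz": 1.7},
    {"tx": 12.9,"ty": -4.5,"tz": 1.8,"wz": 2.6},
    {"tx": 17.2,"ty": -6,"tz": 2.4,"wz": 3.4},
    {"tx": 21.4,"ty": -7.4,"tz": 3,"wz": 4.27},
  ],
)

```text
invalid input
```

```bash
python3 - <<'E'
from h import *
stat()
print(togo((.561,-.2270,.106),np.pi/2+.025))
c=camera("top");crop(c,340,150,460,240,5,"pics/k1.png")
E
```

```text
t 0.65 grasp [ 0.2227 -0.5301  0.2498] y [ 0.387 -0.922  0.   ] z [ 0. -0. -1.] F [ 0.3 -0.  -0.3] w 1.002 0.0 j [-1.28  0.38  0.08  1.27 -0.    1.46]
(array([ 42.93, -14.84,  14.37]), array([ 0.  , -0.  ,  4.27]))
```

View pics/k1.png

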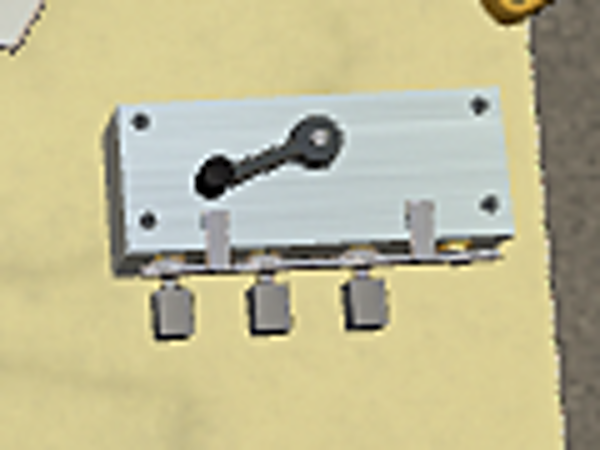

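The view is unchanged because both calls were refused. I'll try again with every key filled in.

Request:
send_rows(
  deltas=[
    {"tx": 4.3,"ty": -1.5,"tz": 0.6,"wx": 0,"wy": 0,"wz": 0,"fingers": 0.4},
    {"tx": 8.6,"ty": -3,"tz": 1.2,"wx": 0,"wy": 0,"wz": 0,"fingers": 0.4},
    {"tx": 12.9,"ty": -4.5,"tz": 1.8,"wx": 0,"wy": 0,"wz": 0,"fingers": 0.4},
    {"tx": 17.2,"ty": -6,"tz": 2.4,"wx": 0,"wy": 0,"wz": 0,"fingers": 0.4},
    {"tx": 21.5,"ty": -7.4,"tz": 3,"wx": 0,"wy": 0,"wz": 0,"fingers": 0.4},
  ],
  newtons=30,
)

```text
t: 1.2
tool_pos: [0.3934, -0.3772, 0.3747]
orientation: [3.079, 0.62, 0.0]
force: [0.3, -0.5, 1.2]
grip_width: 0.597
gripper_force: 0.0
```

Request:
send_rows(
  deltas=[
    {"tx": 4.3,"ty": -1.5,"tz": 0.6,"wx": 0,"wy": 0,"wz": 0.85,"fingers": 0.4},
    {"tx": 8.6,"ty": -3,"tz": 1.2,"wx": 0,"wy": 0,"wz": 1.7,"fingers": 0.4},
    {"tx": 12.9,"ty": -4.5,"tz": 1.8,"wx": 0,"wy": 0,"wz": 2.6,"fingers": 0.4},
    {"tx": 17.2,"ty": -6,"tz": 2.4,"wx": 0,"wy": 0,"wz": 3.4,"fingers": 0.4},
    {"tx": 21.4,"ty": -7.4,"tz": 3,"wx": 0,"wy": 0,"wz": 4.27,"fingers": 0.4},
  ],
)

```text
t: 1.7
tool_pos: [0.5622, -0.2259, 0.3446]
orientation: [3.141, 0.035, 0.001]
force: [0.8, -1.2, 0.1]
grip_width: 0.596
gripper_force: 0.0
```

```bash
python3 - <<'E'
from h import *
stat()
print(togo((.561,-.2270,.106),np.pi/2+.025))
E
```

```text
t 1.7 grasp [ 0.5623 -0.226   0.1896] y [ 0.022 -1.     0.   ] z [ 0. -0. -1.] F [ 0.8 -1.2  0.1] w 0.596 0.0 j [-0.49  0.46  0.05  1.16 -0.    2.63]
(array([-0.13,  0.1 ,  8.36]), array([ 0.  , -0.  , -0.03]))
```

Request:
send_rows(
  deltas=[
    {"tx": -0.1,"ty": 0.1,"tz": 3,"wx": 0,"wy": 0,"wz": 0,"fingers": 0.5},
    {"tx": -0.1,"ty": 0.1,"tz": 5.5,"wx": 0,"wy": 0,"wz": 0,"fingers": 0.5},
    {"tx": -0.1,"ty": 0.1,"tz": 7.5,"wx": 0,"wy": 0,"wz": 0,"fingers": 0.5},
    {"tx": -0.1,"ty": 0.1,"tz": 8.3,"wx": 0,"wy": 0,"wz": 0,"fingers": 0.5},
    {"tx": -0.1,"ty": 0.1,"tz": 8.3,"wx": 0,"wy": 0,"wz": 0,"fingers": 0.5},
  ],
)

```text
t: 2.2
tool_pos: [0.5594, -0.2283, 0.2605]
orientation: [-3.14, -0.039, 0.004]
force: [-0.2, -0.4, -0.7]
grip_width: 0.497
gripper_force: 0.0
```

```bash
python3 - <<'E'
from h import *
stat()
a=camera("top");b=camera("scene")
f=lambda c,x,y,w,h:cv2.resize(c["color"][y:y+h,x:x+w,::-1],(600,290),interpolation=cv2.INTER_CUBIC)
cv2.imwrite("pics/k2.png",np.vstack([f(a,360,155,100,60),f(b,310,140,100,60)]))
E
```

```text
t 2.2 grasp [ 0.559  -0.2281  0.1055] y [ 0.025 -1.    -0.001] z [-0.002  0.001 -1.   ] F [-0.2 -0.4 -0.7] w 0.497 0.0 j [-0.49  0.51 -0.09  0.97 -0.    2.62]
```

View pics/k2.png

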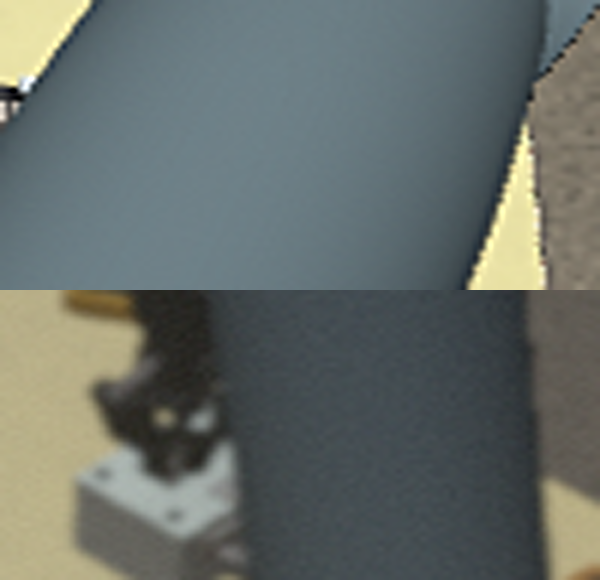

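The arm hides most of the block, but the fingers are at the knob. I'll close the grip and check the width, expecting about 0.19.

Request:
send_rows(
  deltas=[
    {"tx": 0,"ty": 0,"tz": 0,"wx": 0,"wy": 0,"wz": 0,"fingers": 1},
    {"tx": 0,"ty": 0,"tz": 0,"wx": 0,"wy": 0,"wz": 0,"fingers": 1},
    {"tx": 0,"ty": 0,"tz": 0,"wx": 0,"wy": 0,"wz": 0,"fingers": 1},
    {"tx": 0,"ty": 0,"tz": 0,"wx": 0,"wy": 0,"wz": 0,"fingers": 1},
    {"tx": 0,"ty": 0,"tz": 0,"wx": 0,"wy": 0,"wz": 0,"fingers": 1},
  ],
)

```text
t: 2.8
tool_pos: [0.5608, -0.2295, 0.2632]
orientation: [3.138, 0.039, 0.005]
force: [1.6, -4.6, 6.1]
grip_width: 0.175
gripper_force: 29.6
```

```bash
python3 - <<'E'
from h import *
stat()
pv=np.array([.585,-.283]);
# pivot guess from opening angle; arc deltas in tool frame (tool x=(.9997,.025), y=(.025,-.9997))
o=readout.get_obs();Rm=R.from_rotvec(o["orientation"]).as_matrix()
k=o["tool_pos"][:2]+.155*Rm[:2,2];r=k-pv;print("r",np.hypot(*r),"lever",np.arctan2(-r[0],r[1])-.025-.2)
r=r/np.hypot(*r)*.058;pv=k-r
y=-np.arctan2(Rm[0,1],-Rm[1,1]);print(pv)
for i in range(0,17):
    a=i*.175
    d=R.from_euler('z',a).as_matrix()[:2,:2]@r-r
    print(i,np.round(Rm[:2,:2].T@d*100,2))
E
```

```text
t 2.8 grasp [ 0.5612 -0.23    0.1082] y [ 0.025 -1.     0.003] z [ 0.003 -0.003 -1.   ] F [ 1.6 -4.6  6.1] w 0.175 29.6 j [-0.49  0.51 -0.09  0.97 -0.    2.62]
r 0.058059010700092485 lever 0.1967383943483016
[ 0.58497584 -0.28294616]
0 [0. 0.]
1 [-0.9   0.47]
2 [-1.7   1.09]
3 [-2.38  1.84]
4 [-2.92  2.7 ]
5 [-3.3   3.64]
6 [-3.51  4.63]
7 [-3.55  5.65]
8 [-3.41  6.65]
9 [-3.1   7.61]
10 [-2.62  8.51]
11 [-2.    9.31]
12 [-1.24  9.99]
13 [-0.38 10.52]
14 [ 0.56 10.9 ]
15 [ 1.55 11.11]
16 [ 2.57 11.14]
```

Request:
send_rows(
  deltas=[
    {"tx": -0.9,"ty": 0.47,"tz": -0.2,"wx": 0,"wy": 0,"wz": 0,"fingers": 1},
    {"tx": -1.7,"ty": 1.09,"tz": -0.2,"wx": 0,"wy": 0,"wz": 0,"fingers": 1},
    {"tx": -2.38,"ty": 1.84,"tz": -0.2,"wx": 0,"wy": 0,"wz": 0,"fingers": 1},
    {"tx": -2.92,"ty": 2.7,"tz": -0.2,"wx": 0,"wy": 0,"wz": 0,"fingers": 1},
    {"tx": -3.3,"ty": 3.64,"tz": -0.2,"wx": 0,"wy": 0,"wz": 0,"fingers": 1},
  ],
)

```text
t: 3.3
tool_pos: [0.5243, -0.2626, 0.2629]
orientation: [-3.131, -0.042, 0.013]
force: [-10.0, 11.1, 14.7]
grip_width: 0.172
gripper_force: 32.1
```

```bash
python3 - <<'E'
from h import *
stat()
E
```

```text
t 3.3 grasp [ 0.523  -0.2611  0.1079] y [ 0.027 -1.    -0.01 ] z [-0.008  0.01  -1.   ] F [-10.   11.1  14.7] w 0.172 32.1 j [-0.57  0.48 -0.13  0.97  0.    2.54]
```

Request:
send_rows(
  deltas=[
    {"tx": -0.2,"ty": 0.99,"tz": -0.3,"wx": 0,"wy": 0,"wz": 0,"fingers": 1},
    {"tx": -0.25,"ty": 2.01,"tz": -0.3,"wx": 0,"wy": 0,"wz": 0,"fingers": 1},
    {"tx": -0.1,"ty": 3.01,"tz": -0.3,"wx": 0,"wy": 0,"wz": 0,"fingers": 1},
    {"tx": 0.2,"ty": 3.97,"tz": -0.3,"wx": 0,"wy": 0,"wz": 0,"fingers": 1},
    {"tx": 0.68,"ty": 4.87,"tz": -0.3,"wx": 0,"wy": 0,"wz": 0,"fingers": 1},
  ],
)

```text
t: 3.8
tool_pos: [0.5315, -0.3132, 0.2636]
orientation: [-3.136, -0.038, 0.02]
force: [-4.9, 2.4, -3.5]
grip_width: 0.169
gripper_force: 30.2
```

```bash
python3 - <<'E'
from h import *
stat()
E
```

```text
t 3.8 grasp [ 0.5295 -0.3124  0.1086] y [ 0.024 -1.    -0.005] z [-0.013  0.005 -1.   ] F [-4.9  2.4 -3.5] w 0.169 30.2 j [-0.63  0.54 -0.04  1.01 -0.    2.48]
```

Request:
send_rows(
  deltas=[
    {"tx": 0.62,"ty": 0.8,"tz": 0,"wx": 0,"wy": 0,"wz": 0,"fingers": 1},
    {"tx": 1.38,"ty": 1.48,"tz": 0,"wx": 0,"wy": 0,"wz": 0,"fingers": 1},
    {"tx": 2.24,"ty": 2.01,"tz": 0,"wx": 0,"wy": 0,"wz": 0,"fingers": 1},
    {"tx": 3.18,"ty": 2.39,"tz": 0,"wx": 0,"wy": 0,"wz": 0,"fingers": 1},
    {"tx": 4.17,"ty": 2.6,"tz": 0,"wx": 0,"wy": 0,"wz": 0,"fingers": 1},
  ],
)

```text
t: 4.3
tool_pos: [0.5751, -0.3404, 0.2637]
orientation: [3.141, 0.036, -0.017]
force: [-4.7, -6.5, -5.9]
grip_width: 0.169
gripper_force: 30.0
```

Request:
send_rows(
  deltas=[
    {"tx": 0.5,"ty": 0,"tz": 0,"wx": 0,"wy": 0,"wz": 0,"fingers": 1},
    {"tx": 0.8,"ty": 0,"tz": 0,"wx": 0,"wy": 0,"wz": 0,"fingers": 1},
    {"tx": 0.8,"ty": 0,"tz": 0,"wx": 0,"wy": 0,"wz": 0,"fingers": 1},
    {"tx": 0.8,"ty": 0,"tz": 0,"wx": 0,"wy": 0,"wz": 0,"fingers": 1},
  ],
)

```text
t: 4.7
tool_pos: [0.5804, -0.3408, 0.2635]
orientation: [3.139, 0.033, -0.029]
force: [-14.6, -9.2, -1.2]
grip_width: 0.173
gripper_force: 30.5
```

```bash
python3 - <<'E'
from h import *
stat()
E
```

```text
t 4.7 grasp [ 0.5776 -0.3412  0.1085] y [ 0.021 -1.     0.002] z [-0.018 -0.003 -1.   ] F [-14.6  -9.2  -1.2] w 0.173 30.5 j [-0.62  0.65  0.16  1.09 -0.01  2.5 ]
```

Request:
send_rows(
  deltas=[
    {"tx": -0.6,"ty": 0,"tz": 0,"wx": 0,"wy": 0,"wz": 0,"fingers": 0.6},
    {"tx": -0.6,"ty": 0,"tz": 0,"wx": 0,"wy": 0,"wz": 0,"fingers": 0.6},
    {"tx": -0.6,"ty": 0,"tz": -2,"wx": 0,"wy": 0,"wz": 0,"fingers": 0.6},
    {"tx": -0.6,"ty": 0,"tz": -5,"wx": 0,"wy": 0,"wz": 0,"fingers": 0.6},
    {"tx": -0.6,"ty": 0,"tz": -8,"wx": 0,"wy": 0,"wz": 0,"fingers": 0.6},
  ],
)

```text
t: 5.2
tool_pos: [0.5801, -0.3385, 0.3471]
orientation: [-3.14, -0.04, 0.002]
force: [1.2, -0.9, 1.3]
grip_width: 0.399
gripper_force: 0.0
```

Request:
send_rows(
  deltas=[
    {"tx": -2,"ty": 0,"tz": -1,"wx": 0,"wy": 0,"wz": -1.7,"fingers": 0.6},
    {"tx": -4,"ty": 0,"tz": -1,"wx": 0,"wy": 0,"wz": -3.4,"fingers": 0.6},
    {"tx": -6,"ty": 0,"tz": -1,"wx": 0,"wy": 0,"wz": -5.1,"fingers": 0.6},
    {"tx": -8,"ty": 0,"tz": -1,"wx": 0,"wy": 0,"wz": -6.8,"fingers": 0.6},
    {"tx": -8,"ty": 0,"tz": -1,"wx": 0,"wy": 0,"wz": -8.5,"fingers": 0.6},
  ],
)

```text
t: 5.7
tool_pos: [0.4984, -0.3407, 0.357]
orientation: [-2.909, -1.182, 0.001]
force: [0.7, 0.0, 0.0]
grip_width: 0.398
gripper_force: 0.0
```

Request:
send_rows(
  deltas=[
    {"tx": 0,"ty": 0,"tz": 0,"wx": 0,"wy": 0,"wz": -1.7,"fingers": 0.6},
    {"tx": 0,"ty": 0,"tz": 0,"wx": 0,"wy": 0,"wz": -3.4,"fingers": 0.6},
    {"tx": 0,"ty": 0,"tz": 0,"wx": 0,"wy": 0,"wz": -5.1,"fingers": 0.6},
    {"tx": 0,"ty": 0,"tz": 0,"wx": 0,"wy": 0,"wz": -6.8,"fingers": 0.6},
    {"tx": 0,"ty": 0,"tz": 0,"wx": 0,"wy": 0,"wz": -8.5,"fingers": 0.6},
  ],
)

```text
t: 6.2
tool_pos: [0.5004, -0.3407, 0.3569]
orientation: [-2.282, -2.159, -0.001]
force: [0.0, -0.3, 0.1]
grip_width: 0.399
gripper_force: 0.0
```

Request:
send_rows(
  deltas=[
    {"tx": 0,"ty": 0,"tz": 0,"wx": 0,"wy": 0,"wz": -1.7,"fingers": 0.6},
    {"tx": 0,"ty": 0,"tz": 0,"wx": 0,"wy": 0,"wz": -3.4,"fingers": 0.6},
    {"tx": 0,"ty": 0,"tz": 0,"wx": 0,"wy": 0,"wz": -5.1,"fingers": 0.6},
    {"tx": 0,"ty": 0,"tz": 0,"wx": 0,"wy": 0,"wz": -6.8,"fingers": 0.6},
    {"tx": 0,"ty": 0,"tz": 0,"wx": 0,"wy": 0,"wz": -8.5,"fingers": 0.6},
  ],
)

```text
t: 6.7
tool_pos: [0.5004, -0.3407, 0.3568]
orientation: [1.344, 2.839, 0.001]
force: [0.4, 0.9, 0.5]
grip_width: 0.4
gripper_force: 0.0
```

Request:
send_rows(
  deltas=[
    {"tx": 0,"ty": 0,"tz": 0,"wx": 0,"wy": 0,"wz": -1.7,"fingers": 0.65},
    {"tx": 0,"ty": 0,"tz": 0,"wx": 0,"wy": 0,"wz": -3.4,"fingers": 0.65},
    {"tx": 0,"ty": 0,"tz": 0,"wx": 0,"wy": 0,"wz": -5.1,"fingers": 0.65},
    {"tx": 0,"ty": 0,"tz": 0,"wx": 0,"wy": 0,"wz": -6.8,"fingers": 0.65},
    {"tx": 0,"ty": 0,"tz": 0,"wx": 0,"wy": 0,"wz": -8.5,"fingers": 0.65},
  ],
)

```text
t: 7.2
tool_pos: [0.5004, -0.3407, 0.3568]
orientation: [0.224, 3.133, 0.001]
force: [-0.2, -0.4, -0.2]
grip_width: 0.352
gripper_force: 0.0
```

```bash
python3 - <<'E'
from h import *
stat()
a=camera("top");b=camera("scene")
f=lambda c,x,y,w,h:cv2.resize(c["color"][y:y+h,x:x+w,::-1],(600,290),interpolation=cv2.INTER_CUBIC)
cv2.imwrite("pics/k3.png",np.vstack([f(a,340,150,120,90),f(b,310,140,100,60)]))
for y in(.072,.024,-.024): 
  p=place((.5683,-.2838),.025,[(-.0655,y,.044)])[0]; print(y,p,togo((p[0],p[1],.13),np.pi/2+.025))
E
```

```text
t 7.2 grasp [ 0.5004 -0.3406  0.2018] y [0.142 0.99  0.001] z [ 0.     0.001 -1.   ] F [-0.2 -0.4 -0.2] w 0.352 0.0 j [-0.7   0.46  0.08  1.19  0.   -0.56]
0.072 [ 0.50102066 -0.21345983  0.044     ] (array([ 1.83, 12.59,  7.19]), array([ 0.,  0., -2.]))
0.024 [ 0.50222053 -0.26144483  0.044     ] (array([1.  , 7.87, 7.18]), array([ 0.,  0., -2.]))
-0.024 [ 0.50342041 -0.30942983  0.044     ] (array([0.17, 3.14, 7.18]), array([ 0.,  0., -2.]))
```

View pics/k3.png

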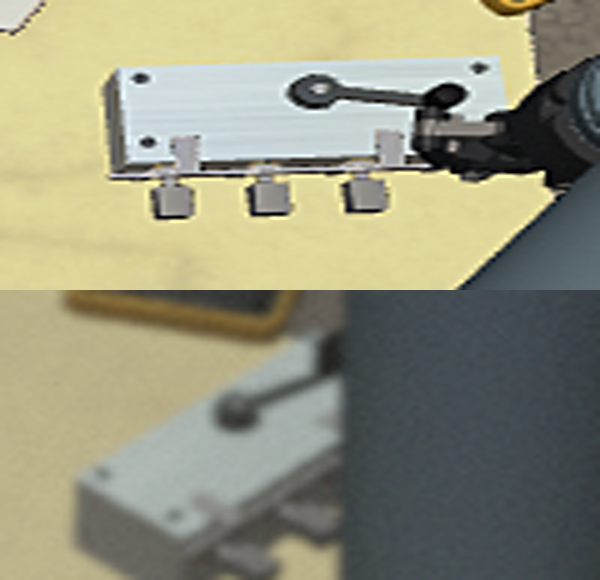

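The lever now points to −y and the comb has slid left, so the shafts are freed. I'll start with the shaft at y = +72.

Request:
send_rows(
  deltas=[
    {"tx": 0.6,"ty": 4.2,"tz": 2,"wx": 0,"wy": 0,"wz": -1,"fingers": 0.65},
    {"tx": 1.2,"ty": 8.4,"tz": 4,"wx": 0,"wy": 0,"wz": -2,"fingers": 0.65},
    {"tx": 1.8,"ty": 12.6,"tz": 6,"wx": 0,"wy": 0,"wz": -2,"fingers": 0.65},
    {"tx": 1.8,"ty": 12.6,"tz": 7.2,"wx": 0,"wy": 0,"wz": -2,"fingers": 0.65},
    {"tx": 1.8,"ty": 12.6,"tz": 7.2,"wx": 0,"wy": 0,"wz": -2,"fingers": 0.65},
  ],
)

```text
t: 7.8
tool_pos: [0.5005, -0.2124, 0.2831]
orientation: [0.039, -3.138, -0.002]
force: [-0.7, -0.3, 0.2]
grip_width: 0.347
gripper_force: 0.0
```

```bash
python3 - <<'E'
from h import *
stat();print(togo((.501,-.2135,.046),np.pi/2+.025))
E
```

```text
t 7.8 grasp [ 0.5    -0.2122  0.1281] y [-0.025  1.     0.002] z [-0.003  0.002 -1.   ] F [-0.7 -0.3  0.2] w 0.347 0.0 j [-0.52  0.38 -0.23  0.96 -0.   -0.54]
(array([-0.08, -0.12,  8.21]), array([ 0.02, -0.04, -0.  ]))
```

Request:
send_rows(
  deltas=[
    {"tx": 0,"ty": -0.1,"tz": 3,"wx": 0,"wy": 0,"wz": 0,"fingers": 0.65},
    {"tx": 0,"ty": -0.1,"tz": 5.5,"wx": 0,"wy": 0,"wz": 0,"fingers": 0.65},
    {"tx": 0,"ty": -0.1,"tz": 7.5,"wx": 0,"wy": 0,"wz": 0,"fingers": 0.65},
    {"tx": 0,"ty": -0.1,"tz": 8.1,"wx": 0,"wy": 0,"wz": 0,"fingers": 0.65},
    {"tx": 0,"ty": -0.1,"tz": 8.1,"wx": 0,"wy": 0,"wz": 0,"fingers": 0.65},
  ],
)

```text
t: 8.3
tool_pos: [0.5013, -0.2159, 0.2037]
orientation: [0.036, -3.141, -0.0]
force: [0.6, -0.0, -0.4]
grip_width: 0.351
gripper_force: 0.0
```

Request:
send_rows(
  deltas=[
    {"tx": 0,"ty": 0,"tz": 0,"wx": 0,"wy": 0,"wz": 0,"fingers": 1},
    {"tx": 0,"ty": 0,"tz": 0,"wx": 0,"wy": 0,"wz": 0,"fingers": 1},
    {"tx": 0,"ty": 0,"tz": 0,"wx": 0,"wy": 0,"wz": 0,"fingers": 1},
    {"tx": 0,"ty": 0,"tz": 0,"wx": 0,"wy": 0,"wz": 0,"fingers": 1},
  ],
  newtons=70,
)

```text
t: 8.7
tool_pos: [0.5019, -0.2151, 0.2049]
orientation: [-0.04, 3.139, -0.002]
force: [-1.1, 1.0, 4.6]
grip_width: 0.194
gripper_force: 70.8
```

```bash
python3 - <<'E'
from h import *
stat()
E
```

```text
t 8.7 grasp [ 0.5023 -0.2153  0.0499] y [-0.025  1.    -0.001] z [ 0.002 -0.001 -1.   ] F [-1.1  1.   4.6] w 0.194 70.8 j [-0.52  0.46 -0.34  0.77  0.   -0.55]
```

Request:
send_rows(
  deltas=[
    {"tx": 1.5,"ty": 0,"tz": 0,"wx": 0,"wy": 0,"wz": 0,"fingers": 1},
    {"tx": 3.5,"ty": 0,"tz": 0,"wx": 0,"wy": 0,"wz": 0,"fingers": 1},
    {"tx": 5.5,"ty": 0,"tz": 0,"wx": 0,"wy": 0,"wz": 0,"fingers": 1},
    {"tx": 7.5,"ty": 0,"tz": 0,"wx": 0,"wy": 0,"wz": 0,"fingers": 1},
    {"tx": 9.5,"ty": 0,"tz": 0,"wx": 0,"wy": 0,"wz": 0,"fingers": 1},
  ],
)

```text
t: 9.2
tool_pos: [0.4057, -0.2175, 0.204]
orientation: [-0.04, 3.141, -0.002]
force: [0.9, -0.3, -0.3]
grip_width: 0.193
gripper_force: 70.1
```

```bash
python3 - <<'E'
from h import *
stat()
a=camera("top");b=camera("scene")
f=lambda c,x,y,w,h:cv2.resize(c["color"][y:y+h,x:x+w,::-1],(600,290),interpolation=cv2.INTER_CUBIC)
cv2.imwrite("pics/k4.png",np.vstack([cv2.resize(a["color"][140:300,150:450,::-1],(600,320)),cv2.resize(b["color"][140:300,205:425,::-1],(385,280))[:, :].copy() if 0 else cv2.copyMakeBorder(cv2.resize(b["color"][140:300,205:425,::-1],(385,280)),0,0,0,215,0)]))
E
```

```text
t 9.2 grasp [ 0.4057 -0.2177  0.049 ] y [-0.025  1.    -0.001] z [ 0.    -0.001 -1.   ] F [ 0.9 -0.3 -0.3] w 0.193 70.1 j [-0.63  0.32 -0.57  0.68 -0.   -0.65]
```

View pics/k4.png

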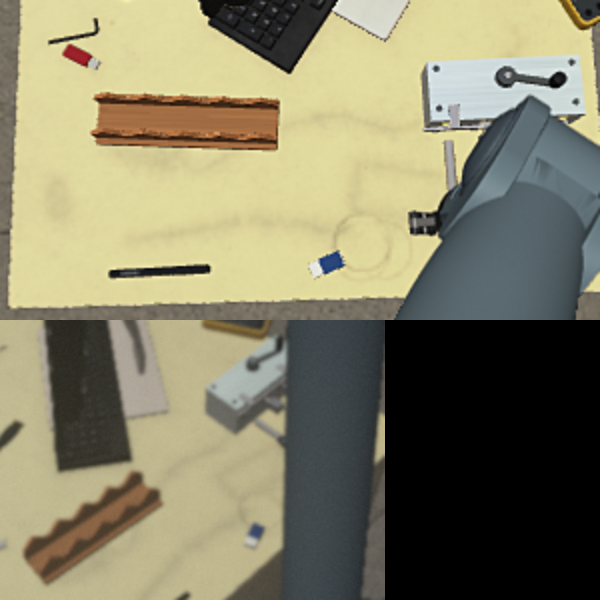

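The shaft is out of its bore; the rod shows at (450,165) in the picture. The rack looks unmoved. I'll carry the shaft up and over.

```bash
python3 - <<'E'
from h import *
ry=-.054
for y in(.072,.024,-.024,-.072):
  p=place((.5497,.1164),ry,[(-.060,y,.044)])[0]; print(y,p,togo((p[0],p[1],.115),np.pi/2+ry))
E
```

```text
0.072 [0.49367357 0.19153348 0.044     ] (array([-9.92, 40.6 , -6.66]), array([ 0.01, -0.04,  0.89]))
0.024 [0.49108283 0.14360344 0.044     ] (array([-9.54, 35.82, -6.66]), array([ 0.01, -0.04,  0.89]))
-0.024 [0.48849209 0.09567341 0.044     ] (array([-9.17, 31.03, -6.67]), array([ 0.01, -0.04,  0.89]))
-0.072 [0.48590135 0.04774338 0.044     ] (array([-8.8 , 26.25, -6.67]), array([ 0.01, -0.04,  0.89]))
```

Request:
send_rows(
  deltas=[
    {"tx": 0,"ty": 0.5,"tz": -2.5,"wx": 0,"wy": 0,"wz": 0,"fingers": 1},
    {"tx": 0,"ty": 3,"tz": -5,"wx": 0,"wy": 0,"wz": 0,"fingers": 1},
    {"tx": 0,"ty": 7,"tz": -6.7,"wx": 0,"wy": 0,"wz": 0,"fingers": 1},
    {"tx": -1.5,"ty": 11,"tz": -6.7,"wx": 0,"wy": 0,"wz": 0,"fingers": 1},
    {"tx": -3,"ty": 15,"tz": -6.7,"wx": 0,"wy": 0,"wz": 0,"fingers": 1},
  ],
)

```text
t: 9.8
tool_pos: [0.4337, -0.0654, 0.2719]
orientation: [-0.037, 3.138, -0.002]
force: [0.5, -0.1, -0.1]
grip_width: 0.193
gripper_force: 70.1
```

Request:
send_rows(
  deltas=[
    {"tx": -1.5,"ty": 4,"tz": 0,"wx": 0,"wy": 0,"wz": 0,"fingers": 1},
    {"tx": -3,"ty": 8,"tz": 0,"wx": 0,"wy": 0,"wz": 0,"fingers": 1},
    {"tx": -4,"ty": 12,"tz": 0,"wx": 0,"wy": 0,"wz": 0,"fingers": 1},
    {"tx": -5.5,"ty": 16,"tz": 0,"wx": 0,"wy": 0,"wz": 0,"fingers": 1},
    {"tx": -6.9,"ty": 20,"tz": 0,"wx": 0,"wy": 0,"wz": 0,"fingers": 1},
  ],
)

```text
t: 10.3
tool_pos: [0.4974, 0.1374, 0.2709]
orientation: [-0.04, 3.14, -0.0]
force: [0.9, -0.9, -1.4]
grip_width: 0.193
gripper_force: 70.1
```

Request:
send_rows(
  deltas=[
    {"tx": 0,"ty": 3,"tz": 0,"wx": 0,"wy": 0,"wz": 0.5,"fingers": 1},
    {"tx": 0,"ty": 5.6,"tz": 0,"wx": 0,"wy": 0,"wz": 0.9,"fingers": 1},
    {"tx": 0,"ty": 5.6,"tz": 0,"wx": 0,"wy": 0,"wz": 0.9,"fingers": 1},
  ],
)

```text
t: 10.6
tool_pos: [0.4956, 0.1944, 0.2708]
orientation: [0.077, 3.139, 0.002]
force: [0.4, -0.8, -0.5]
grip_width: 0.191
gripper_force: 70.1
```

```bash
cat > rk.py <<'E'
from h import *
from scipy.optimize import least_squares
def rack(z=None):
    """rack pose from brown mask, both cameras unused; fit visible outline via colour mask and box hull (top)"""
    pass
E
python3 - <<'E'
from h import *
stat()
ry=-.054;p=place((.5497,.1164),ry,[(-.060,.072,.046)])[0];print(togo(p,np.pi/2+ry))
a=camera("top");b=camera("scene")
for n in("top","scene"):print([(round(d["score"],2),np.round(d["extent"],1).tolist()) for d in finder.boxes_of(n,"rack")][:2])
cv2.imwrite("pics/k5.png",np.vstack([cv2.resize(a["color"][150:250,180:330,::-1],(600,400),interpolation=cv2.INTER_CUBIC)[:300],cv2.resize(b["color"][200:300,190:390,::-1],(600,300),interpolation=cv2.INTER_CUBIC)]))
E
```

```text
t 10.6 grasp [0.4958 0.1946 0.1158] y [0.049 0.999 0.001] z [ 0.001  0.001 -1.   ] F [ 0.4 -0.8 -0.5] w 0.191 70.1 j [ 0.25  0.37 -0.29  0.91  0.    0.3 ]
(array([ 0.18, -0.3 ,  6.98]), array([0.02, 0.01, 0.06]))
[(0.84, [195.0, 186.1, 288.7, 214.7]), (0.74, [409.2, 204.4, 417.5, 215.1])]
[(0.86, [217.2, 225.8, 299.3, 292.5])]
```

View pics/k5.png

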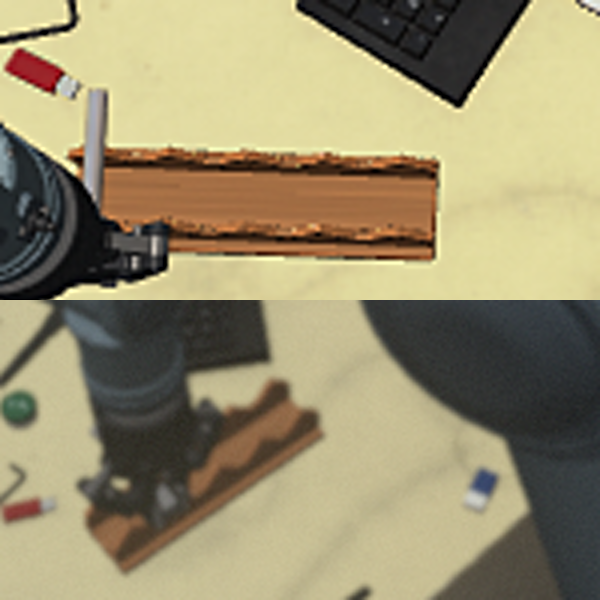

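The rack is in the same place, with its bottom right corner still at about (288,214). The rod hangs over the left notch, so I'll lower it.

Request:
send_rows(
  deltas=[
    {"tx": 0.2,"ty": -0.3,"tz": 2,"wx": 0,"wy": 0,"wz": 0,"fingers": 1},
    {"tx": 0.2,"ty": -0.3,"tz": 4,"wx": 0,"wy": 0,"wz": 0,"fingers": 1},
    {"tx": 0.2,"ty": -0.3,"tz": 5.5,"wx": 0,"wy": 0,"wz": 0,"fingers": 1},
    {"tx": 0.2,"ty": -0.3,"tz": 6.3,"wx": 0,"wy": 0,"wz": 0,"fingers": 1},
    {"tx": 0.2,"ty": -0.3,"tz": 6.3,"wx": 0,"wy": 0,"wz": 0,"fingers": 1},
  ],
)

```text
t: 11.3
tool_pos: [0.4924, 0.1872, 0.2067]
orientation: [-0.086, -3.138, 0.001]
force: [-0.4, -1.1, -1.6]
grip_width: 0.193
gripper_force: 70.1
```

```bash
python3 - <<'E'
from h import *
stat()
E
```

```text
t 11.3 grasp [0.492  0.1871 0.0517] y [ 0.055  0.999 -0.001] z [-0.002 -0.001 -1.   ] F [-0.4 -1.1 -1.6] w 0.193 70.1 j [ 0.24  0.43 -0.39  0.76 -0.    0.3 ]
```

Request:
send_rows(
  deltas=[
    {"tx": -0.1,"ty": 0.4,"tz": 0,"wx": 0,"wy": 0,"wz": 0,"fingers": 1},
    {"tx": -0.1,"ty": 0.4,"tz": 0.3,"wx": 0,"wy": 0,"wz": 0,"fingers": 1},
    {"tx": -0.1,"ty": 0.4,"tz": 0.5,"wx": 0,"wy": 0,"wz": 0,"fingers": 1},
    {"tx": -0.1,"ty": 0.4,"tz": 0.6,"wx": 0,"wy": 0,"wz": 0,"fingers": 1},
  ],
)

```text
t: 11.7
tool_pos: [0.4943, 0.1922, 0.2019]
orientation: [0.084, 3.14, -0.0]
force: [0.1, -0.3, -0.6]
grip_width: 0.192
gripper_force: 70.2
```

```bash
python3 - <<'E'
from h import *
stat()
E
```

```text
t 11.7 grasp [0.4944 0.1922 0.0469] y [ 0.053  0.999 -0.   ] z [ 0.001 -0.    -1.   ] F [ 0.1 -0.3 -0.6] w 0.192 70.2 j [ 0.25  0.44 -0.38  0.74 -0.    0.3 ]
```

Request:
send_rows(
  deltas=[
    {"tx": 0,"ty": 0,"tz": 0.2,"wx": 0,"wy": 0,"wz": 0,"fingers": 1},
    {"tx": 0,"ty": 0,"tz": 0.2,"wx": 0,"wy": 0,"wz": 0,"fingers": 0.65},
    {"tx": 0,"ty": 0,"tz": 0.2,"wx": 0,"wy": 0,"wz": 0,"fingers": 0.65},
    {"tx": 0,"ty": 0,"tz": 0.2,"wx": 0,"wy": 0,"wz": 0,"fingers": 0.65},
  ],
)

```text
t: 12.1
tool_pos: [0.4941, 0.1922, 0.1997]
orientation: [-0.084, -3.14, -0.0]
force: [0.0, 0.9, 0.5]
grip_width: 0.351
gripper_force: 0.0
```

Request:
send_rows(
  deltas=[
    {"tx": 0,"ty": 0,"tz": -2,"wx": 0,"wy": 0,"wz": 0,"fingers": 0.65},
    {"tx": 0,"ty": 0,"tz": -5,"wx": 0,"wy": 0,"wz": 0,"fingers": 0.65},
    {"tx": 0,"ty": 0,"tz": -8,"wx": 0,"wy": 0,"wz": 0,"fingers": 0.65},
    {"tx": 0,"ty": -4,"tz": -8,"wx": 0,"wy": 0,"wz": 0,"fingers": 0.65},
    {"tx": 0,"ty": -9,"tz": -8,"wx": 0,"wy": 0,"wz": 0,"fingers": 0.65},
  ],
)

```text
t: 12.6
tool_pos: [0.4902, 0.1027, 0.2812]
orientation: [0.077, 3.136, 0.001]
force: [0.6, -0.4, -0.1]
grip_width: 0.351
gripper_force: 0.0
```

Request:
send_rows(
  deltas=[
    {"tx": 0,"ty": -4,"tz": 0,"wx": 0,"wy": 0,"wz": 0,"fingers": 0.65},
    {"tx": 0,"ty": -8,"tz": 0,"wx": 0,"wy": 0,"wz": 0,"fingers": 0.65},
    {"tx": 0,"ty": -12,"tz": 0,"wx": 0,"wy": 0,"wz": -0.3,"fingers": 0.65},
    {"tx": 0,"ty": -16,"tz": 0,"wx": 0,"wy": 0,"wz": -0.6,"fingers": 0.65},
    {"tx": 0,"ty": -20,"tz": 0,"wx": 0,"wy": 0,"wz": -0.9,"fingers": 0.65},
  ],
)

```text
t: 13.1
tool_pos: [0.4783, -0.099, 0.2798]
orientation: [-0.041, 3.141, 0.0]
force: [0.7, 0.2, 0.1]
grip_width: 0.35
gripper_force: 0.0
```

Request:
send_rows(
  deltas=[
    {"tx": 0,"ty": -4,"tz": 0,"wx": 0,"wy": 0,"wz": 0,"fingers": 0.65},
    {"tx": 0,"ty": -8,"tz": 0,"wx": 0,"wy": 0,"wz": 0,"fingers": 0.65},
    {"tx": 0,"ty": -12,"tz": 0,"wx": 0,"wy": 0,"wz": 0,"fingers": 0.65},
    {"tx": 0,"ty": -15.5,"tz": 0,"wx": 0,"wy": 0,"wz": 0,"fingers": 0.65},
    {"tx": 0,"ty": -15.5,"tz": 0,"wx": 0,"wy": 0,"wz": 0,"fingers": 0.65},
  ],
)

```text
t: 13.6
tool_pos: [0.4829, -0.2565, 0.2799]
orientation: [-0.032, 3.14, -0.004]
force: [-1.6, 0.8, 0.5]
grip_width: 0.351
gripper_force: 0.0
```

```bash
python3 - <<'E'
from h import *
stat();print(togo((.5022,-.2625,.046),np.pi/2+.025))
a=camera("top");b=camera("scene")
cv2.imwrite("pics/k6.png",np.vstack([cv2.resize(a["color"][170:240,180:300,::-1],(600,350),interpolation=cv2.INTER_CUBIC),cv2.resize(b["color"][220:300,200:390,::-1],(600,250),interpolation=cv2.INTER_CUBIC)]))
E
```

```text
t 13.6 grasp [ 0.4832 -0.2569  0.1249] y [-0.02   1.    -0.003] z [ 0.002 -0.003 -1.   ] F [-1.6  0.8  0.5] w 0.351 0.0 j [-0.6   0.39 -0.24  0.94 -0.   -0.62]
(array([-1.91, -0.62,  7.9 ]), array([-0.03,  0.02, -0.06]))
```

View pics/k6.png

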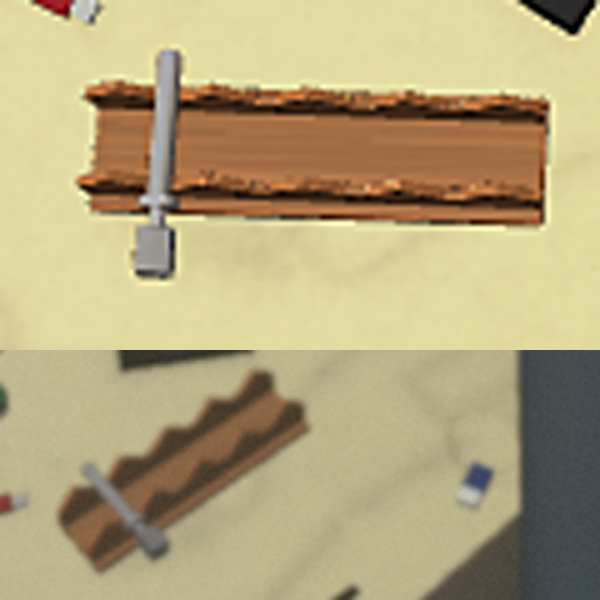

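The first shaft lies home in the left notch pair with its collar outside the rail, and the rack hasn't moved. Next is the second shaft.

Request:
send_rows(
  deltas=[
    {"tx": -1.9,"ty": -0.5,"tz": 2,"wx": 0,"wy": 0,"wz": 0,"fingers": 0.65},
    {"tx": -1.9,"ty": -0.5,"tz": 4,"wx": 0,"wy": 0,"wz": 0,"fingers": 0.65},
    {"tx": -1.9,"ty": -0.5,"tz": 4,"wx": 0,"wy": 0,"wz": 0,"fingers": 0.65},
  ],
)

```text
t: 14.0
tool_pos: [0.5005, -0.2546, 0.237]
orientation: [0.043, -3.136, -0.006]
force: [-0.6, 1.8, -0.2]
grip_width: 0.348
gripper_force: 0.0
```

```bash
python3 - <<'E'
from h import *
stat();print(togo((.5022,-.2617,.048),np.pi/2+.025))
E
```

```text
t 14.0 grasp [ 0.4998 -0.254   0.082 ] y [-0.027  1.     0.004] z [-0.005  0.004 -1.   ] F [-0.6  1.8 -0.2] w 0.348 0.0 j [-0.58  0.46 -0.25  0.87  0.   -0.61]
(array([-0.16, -0.73,  3.4 ]), array([ 0.04, -0.06,  0.03]))
```

Request:
send_rows(
  deltas=[
    {"tx": -0.1,"ty": -0.4,"tz": 0,"wx": 0,"wy": 0,"wz": 0,"fingers": 0.65},
    {"tx": -0.1,"ty": -0.4,"tz": 0,"wx": 0,"wy": 0,"wz": 0,"fingers": 0.65},
    {"tx": -0.1,"ty": -0.4,"tz": 0,"wx": 0,"wy": 0,"wz": 0,"fingers": 0.65},
    {"tx": -0.1,"ty": -0.4,"tz": 0,"wx": 0,"wy": 0,"wz": 0,"fingers": 0.65},
  ],
)

```text
t: 14.4
tool_pos: [0.503, -0.261, 0.2406]
orientation: [-0.04, 3.14, -0.001]
force: [0.2, 0.5, -0.5]
grip_width: 0.349
gripper_force: 0.0
```

```bash
python3 - <<'E'
from h import *
stat();print(togo((.5022,-.2617,.048),np.pi/2+.025))
E
```

```text
t 14.4 grasp [ 0.5031 -0.2611  0.0856] y [-0.025  1.    -0.001] z [ 0.001 -0.001 -1.   ] F [ 0.2  0.5 -0.5] w 0.349 0.0 j [-0.59  0.46 -0.23  0.87 -0.   -0.62]
(array([ 0.08, -0.07,  3.76]), array([-0.01,  0.01,  0.  ]))
```

Settled on target, so I'll descend, grip and draw.

Request:
send_rows(
  deltas=[
    {"tx": 0.1,"ty": -0.1,"tz": 1.5,"wx": 0,"wy": 0,"wz": 0,"fingers": 0.65},
    {"tx": 0.1,"ty": -0.1,"tz": 3,"wx": 0,"wy": 0,"wz": 0,"fingers": 0.65},
    {"tx": 0.1,"ty": -0.1,"tz": 3.8,"wx": 0,"wy": 0,"wz": 0,"fingers": 0.65},
    {"tx": 0.1,"ty": -0.1,"tz": 3.8,"wx": 0,"wy": 0,"wz": 0,"fingers": 0.65},
    {"tx": 0.1,"ty": -0.1,"tz": 3.8,"wx": 0,"wy": 0,"wz": 0,"fingers": 0.65},
  ],
)

```text
t: 14.9
tool_pos: [0.5019, -0.262, 0.2021]
orientation: [-0.04, 3.141, -0.0]
force: [0.4, 0.4, 0.4]
grip_width: 0.35
gripper_force: 0.0
```

Request:
send_rows(
  deltas=[
    {"tx": 0,"ty": 0,"tz": 0,"wx": 0,"wy": 0,"wz": 0,"fingers": 1},
    {"tx": 0,"ty": 0,"tz": 0,"wx": 0,"wy": 0,"wz": 0,"fingers": 1},
    {"tx": 0,"ty": 0,"tz": 0,"wx": 0,"wy": 0,"wz": 0,"fingers": 1},
    {"tx": 0,"ty": 0,"tz": 0,"wx": 0,"wy": 0,"wz": 0,"fingers": 1},
  ],
)

```text
t: 15.3
tool_pos: [0.5022, -0.2622, 0.2025]
orientation: [-0.04, 3.14, -0.002]
force: [-0.3, 0.2, 4.6]
grip_width: 0.194
gripper_force: 71.1
```

```bash
python3 - <<'E'
from h import *
stat()
E
```

```text
t 15.3 grasp [ 0.5024 -0.2623  0.0475] y [-0.025  1.    -0.001] z [ 0.001 -0.001 -1.   ] F [-0.3  0.2  4.6] w 0.194 71.1 j [-0.59  0.5  -0.28  0.79 -0.   -0.62]
```

Request:
send_rows(
  deltas=[
    {"tx": 1.5,"ty": 0,"tz": 0,"wx": 0,"wy": 0,"wz": 0,"fingers": 1},
    {"tx": 3.5,"ty": 0,"tz": 0,"wx": 0,"wy": 0,"wz": 0,"fingers": 1},
    {"tx": 5.5,"ty": 0,"tz": 0,"wx": 0,"wy": 0,"wz": 0,"fingers": 1},
    {"tx": 7.5,"ty": 0,"tz": 0,"wx": 0,"wy": 0,"wz": 0,"fingers": 1},
    {"tx": 9.5,"ty": 0,"tz": 0,"wx": 0,"wy": 0,"wz": 0,"fingers": 1},
  ],
)

```text
t: 15.8
tool_pos: [0.406, -0.2642, 0.2016]
orientation: [0.04, -3.141, 0.0]
force: [-0.7, -0.3, -0.8]
grip_width: 0.198
gripper_force: 70.6
```

```bash
python3 - <<'E'
from h import *
stat()
a=camera("top");camera("scene")
for n in("top","scene"):print([(round(d["score"],2),np.round(d["extent"],1).tolist()) for d in finder.boxes_of(n,"rack")][:2])
p=place((.5497,.1164),-.054,[(-.060,-.024,.115)])[0];print(togo(p,np.pi/2-.054))
E
```

```text
t 15.8 grasp [ 0.406  -0.2643  0.0466] y [-0.025  1.    -0.   ] z [-0. -0. -1.] F [-0.7 -0.3 -0.8] w 0.198 70.6 j [-0.71  0.37 -0.51  0.7  -0.   -0.73]
[(0.71, [193.2, 183.6, 288.7, 215.7])]
[(0.7, [217.4, 227.4, 299.3, 292.7]), (0.47, [321.0, 150.3, 368.2, 203.6])]
(array([-9.05, 35.79, -6.83]), array([0. , 0. , 0.9]))
```

Request:
send_rows(
  deltas=[
    {"tx": 0,"ty": 0.5,"tz": -2.5,"wx": 0,"wy": 0,"wz": 0,"fingers": 1},
    {"tx": 0,"ty": 3,"tz": -5,"wx": 0,"wy": 0,"wz": 0,"fingers": 1},
    {"tx": 0,"ty": 7,"tz": -6.8,"wx": 0,"wy": 0,"wz": 0,"fingers": 1},
    {"tx": -1.5,"ty": 11,"tz": -6.8,"wx": 0,"wy": 0,"wz": 0,"fingers": 1},
    {"tx": -3,"ty": 15,"tz": -6.8,"wx": 0,"wy": 0,"wz": 0,"fingers": 1},
  ],
)

```text
t: 16.5
tool_pos: [0.4346, -0.1124, 0.2709]
orientation: [-0.039, 3.138, -0.002]
force: [1.2, 0.8, -1.5]
grip_width: 0.193
gripper_force: 70.6
```

Request:
send_rows(
  deltas=[
    {"tx": -1.5,"ty": 4,"tz": 0,"wx": 0,"wy": 0,"wz": 0,"fingers": 1},
    {"tx": -3,"ty": 8,"tz": 0,"wx": 0,"wy": 0,"wz": 0.3,"fingers": 1},
    {"tx": -4.5,"ty": 12,"tz": 0,"wx": 0,"wy": 0,"wz": 0.6,"fingers": 1},
    {"tx": -6,"ty": 16,"tz": 0,"wx": 0,"wy": 0,"wz": 0.9,"fingers": 1},
    {"tx": -6,"ty": 20.5,"tz": 0,"wx": 0,"wy": 0,"wz": 0.9,"fingers": 1},
  ],
)

```text
t: 17.0
tool_pos: [0.4907, 0.0952, 0.2702]
orientation: [0.084, 3.136, 0.001]
force: [-0.1, 0.6, -0.6]
grip_width: 0.195
gripper_force: 70.5
```

Request:
send_rows(
  deltas=[
    {"tx": 0,"ty": 0,"tz": 0,"wx": 0,"wy": 0,"wz": 0,"fingers": 1},
    {"tx": 0,"ty": 0,"tz": 0,"wx": 0,"wy": 0,"wz": 0,"fingers": 1},
    {"tx": 0,"ty": 0,"tz": 0,"wx": 0,"wy": 0,"wz": 0,"fingers": 1},
    {"tx": 0,"ty": 0,"tz": 0,"wx": 0,"wy": 0,"wz": 0,"fingers": 1},
  ],
)

```text
t: 17.4
tool_pos: [0.488, 0.0918, 0.2696]
orientation: [0.087, 3.14, -0.0]
force: [0.8, -0.0, -1.1]
grip_width: 0.193
gripper_force: 70.5
```

```bash
python3 - <<'E'
from h import *
stat()
a=camera("top");b=camera("scene")
for n in("top","scene"):print([(round(d["score"],2),np.round(d["extent"],1).tolist()) for d in finder.boxes_of(n,"rack")][:2])
p=place((.5497,.1164),-.054,[(-.060,-.024,.0435)])[0];print(p,togo(p,np.pi/2-.054))
cv2.imwrite("pics/k7.png",np.vstack([cv2.resize(a["color"][170:240,180:300,::-1],(600,350),interpolation=cv2.INTER_CUBIC),cv2.resize(b["color"][220:300,200:390,::-1],(600,250),interpolation=cv2.INTER_CUBIC)]))
E
```

```text
t 17.4 grasp [0.488  0.0918 0.1146] y [ 0.055  0.998 -0.   ] z [ 0. -0. -1.] F [ 0.8 -0.  -1.1] w 0.193 70.5 j [ 0.06  0.31 -0.39  0.88 -0.    0.11]
[(0.79, [247.3, 188.3, 289.0, 213.3]), (0.29, [360.9, 168.9, 442.9, 205.9])]
[(0.71, [218.9, 235.5, 299.3, 291.2])]
[0.48849209 0.09567341 0.0435    ] (array([-0.04,  0.37,  7.12]), array([-0.  ,  0.  , -0.01]))
```

View pics/k7.png

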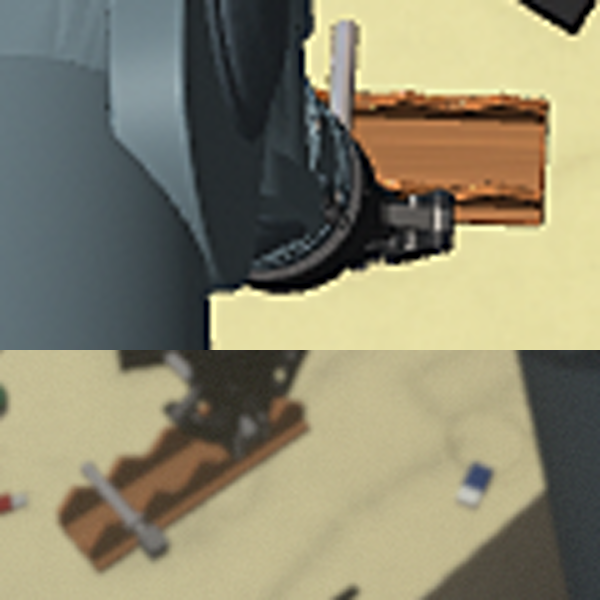

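The rack and the first shaft are unchanged, and the second shaft is held level over its notch pair. Lowering it, with a settle before release.

Request:
send_rows(
  deltas=[
    {"tx": 0,"ty": 0.4,"tz": 2.5,"wx": 0,"wy": 0,"wz": 0,"fingers": 1},
    {"tx": 0,"ty": 0.4,"tz": 4.5,"wx": 0,"wy": 0,"wz": 0,"fingers": 1},
    {"tx": 0,"ty": 0.4,"tz": 5.5,"wx": 0,"wy": 0,"wz": 0,"fingers": 1},
    {"tx": 0,"ty": 0.4,"tz": 6.2,"wx": 0,"wy": 0,"wz": 0,"fingers": 1},
    {"tx": 0,"ty": 0.4,"tz": 6.2,"wx": 0,"wy": 0,"wz": 0,"fingers": 1},
  ],
)

```text
t: 18.1
tool_pos: [0.4878, 0.0966, 0.2071]
orientation: [-0.085, -3.139, 0.0]
force: [-0.9, 1.1, -0.8]
grip_width: 0.194
gripper_force: 70.5
```

Request:
send_rows(
  deltas=[
    {"tx": 0,"ty": 0,"tz": 0.3,"wx": 0,"wy": 0,"wz": 0,"fingers": 1},
    {"tx": 0,"ty": 0,"tz": 0.6,"wx": 0,"wy": 0,"wz": 0,"fingers": 1},
    {"tx": 0,"ty": 0,"tz": 0.8,"wx": 0,"wy": 0,"wz": 0,"fingers": 1},
    {"tx": 0,"ty": 0,"tz": 0.8,"wx": 0,"wy": 0,"wz": 0,"fingers": 1},
  ],
)

```text
t: 18.5
tool_pos: [0.488, 0.0968, 0.1997]
orientation: [0.084, 3.14, -0.0]
force: [-0.1, 0.5, -0.5]
grip_width: 0.193
gripper_force: 70.5
```

```bash
python3 - <<'E'
from h import *
stat()
E
```

```text
t 18.5 grasp [0.488  0.0968 0.0447] y [ 0.053  0.999 -0.   ] z [ 0. -0. -1.] F [-0.1  0.5 -0.5] w 0.193 70.5 j [ 0.07  0.39 -0.48  0.7  -0.    0.12]
```

Request:
send_rows(
  deltas=[
    {"tx": 0,"ty": -0.1,"tz": 0.15,"wx": 0,"wy": 0,"wz": 0,"fingers": 1},
    {"tx": 0,"ty": -0.1,"tz": 0.15,"wx": 0,"wy": 0,"wz": 0,"fingers": 0.65},
    {"tx": 0,"ty": -0.1,"tz": 0.15,"wx": 0,"wy": 0,"wz": 0,"fingers": 0.65},
    {"tx": 0,"ty": -0.1,"tz": 0.15,"wx": 0,"wy": 0,"wz": 0,"fingers": 0.65},
  ],
)

```text
t: 18.9
tool_pos: [0.4881, 0.0958, 0.1984]
orientation: [0.084, 3.14, -0.0]
force: [-0.3, 0.0, 0.7]
grip_width: 0.355
gripper_force: 0.0
```

Request:
send_rows(
  deltas=[
    {"tx": 0,"ty": 0,"tz": -2,"wx": 0,"wy": 0,"wz": 0,"fingers": 0.65},
    {"tx": 0,"ty": 0,"tz": -5,"wx": 0,"wy": 0,"wz": 0,"fingers": 0.65},
    {"tx": 0,"ty": 0,"tz": -8,"wx": 0,"wy": 0,"wz": 0,"fingers": 0.65},
    {"tx": 0,"ty": -4,"tz": -8,"wx": 0,"wy": 0,"wz": 0,"fingers": 0.65},
    {"tx": 0,"ty": -8,"tz": -8,"wx": 0,"wy": 0,"wz": 0,"fingers": 0.65},
  ],
)

```text
t: 19.4
tool_pos: [0.4845, 0.0158, 0.2798]
orientation: [0.079, 3.137, -0.001]
force: [0.1, -0.3, -0.6]
grip_width: 0.35
gripper_force: 0.0
```

Request:
send_rows(
  deltas=[
    {"tx": 0,"ty": -4,"tz": 0,"wx": 0,"wy": 0,"wz": 0,"fingers": 0.65},
    {"tx": 0,"ty": -8,"tz": 0,"wx": 0,"wy": 0,"wz": 0,"fingers": 0.65},
    {"tx": 0,"ty": -12,"tz": 0,"wx": 0,"wy": 0,"wz": -0.3,"fingers": 0.65},
    {"tx": 0,"ty": -16,"tz": 0,"wx": 0,"wy": 0,"wz": -0.6,"fingers": 0.65},
    {"tx": 0,"ty": -20,"tz": 0,"wx": 0,"wy": 0,"wz": -0.9,"fingers": 0.65},
  ],
)

```text
t: 19.9
tool_pos: [0.4728, -0.1854, 0.2785]
orientation: [-0.041, 3.141, -0.0]
force: [0.8, 0.3, 0.1]
grip_width: 0.351
gripper_force: 0.0
```

Request:
send_rows(
  deltas=[
    {"tx": -0.5,"ty": -4,"tz": 0,"wx": 0,"wy": 0,"wz": 0,"fingers": 0.65},
    {"tx": -1,"ty": -8,"tz": 0,"wx": 0,"wy": 0,"wz": 0,"fingers": 0.65},
    {"tx": -1.5,"ty": -12.3,"tz": 0,"wx": 0,"wy": 0,"wz": 0,"fingers": 0.65},
    {"tx": -1.5,"ty": -12.3,"tz": 0,"wx": 0,"wy": 0,"wz": 0,"fingers": 0.65},
    {"tx": -1.5,"ty": -12.3,"tz": 0,"wx": 0,"wy": 0,"wz": 0,"fingers": 0.65},
  ],
)

```text
t: 20.4
tool_pos: [0.491, -0.3071, 0.278]
orientation: [0.037, -3.141, -0.001]
force: [-0.9, 0.1, 0.2]
grip_width: 0.345
gripper_force: 0.0
```

```bash
python3 - <<'E'
from h import *
stat();print(togo((.5034,-.3096,.085),np.pi/2+.025))
a=camera("top");b=camera("scene")
cv2.imwrite("pics/k8.png",np.vstack([cv2.resize(a["color"][170:240,180:300,::-1],(600,350),interpolation=cv2.INTER_CUBIC),cv2.resize(b["color"][220:300,200:390,::-1],(600,250),interpolation=cv2.INTER_CUBIC)]))
E
```

```text
t 20.4 grasp [ 0.491 -0.307  0.123] y [-0.023  1.     0.   ] z [-0.  0. -1.] F [-0.9  0.1  0.2] w 0.345 0.0 j [-0.67  0.45 -0.14  0.98  0.   -0.69]
(array([-1.24, -0.28,  3.8 ]), array([ 0.01, -0.  , -0.02]))
```

View pics/k8.png

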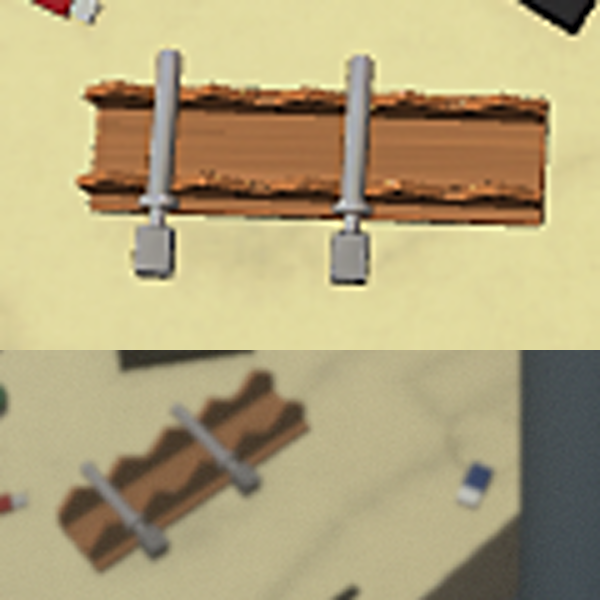

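Both shafts lie home in the rack. Now the third.

Request:
send_rows(
  deltas=[
    {"tx": -1.2,"ty": -0.3,"tz": 2,"wx": 0,"wy": 0,"wz": 0,"fingers": 0.65},
    {"tx": -1.2,"ty": -0.3,"tz": 3.8,"wx": 0,"wy": 0,"wz": 0,"fingers": 0.65},
    {"tx": -1.2,"ty": -0.3,"tz": 3.8,"wx": 0,"wy": 0,"wz": 0,"fingers": 0.65},
    {"tx": -1.2,"ty": -0.3,"tz": 3.8,"wx": 0,"wy": 0,"wz": 0,"fingers": 0.65},
    {"tx": -1.2,"ty": -0.3,"tz": 3.8,"wx": 0,"wy": 0,"wz": 0,"fingers": 0.65},
  ],
)

```text
t: 21.0
tool_pos: [0.5034, -0.3086, 0.2413]
orientation: [-0.041, 3.14, -0.001]
force: [0.5, -0.7, 0.4]
grip_width: 0.351
gripper_force: 0.0
```

```bash
python3 - <<'E'
from h import *
stat();print(togo((.5034,-.3096,.048),np.pi/2+.025))
E
```

```text
t 21.0 grasp [ 0.5036 -0.3087  0.0863] y [-0.026  1.    -0.001] z [ 0.001 -0.001 -1.   ] F [ 0.5 -0.7  0.4] w 0.351 0.0 j [-0.66  0.5  -0.16  0.91 -0.   -0.68]
(array([ 0.01, -0.1 ,  3.83]), array([-0.01,  0.01,  0.01]))
```

Request:
send_rows(
  deltas=[
    {"tx": 0,"ty": -0.1,"tz": 1.5,"wx": 0,"wy": 0,"wz": 0,"fingers": 0.65},
    {"tx": 0,"ty": -0.1,"tz": 3,"wx": 0,"wy": 0,"wz": 0,"fingers": 0.65},
    {"tx": 0,"ty": -0.1,"tz": 3.8,"wx": 0,"wy": 0,"wz": 0,"fingers": 0.65},
    {"tx": 0,"ty": -0.1,"tz": 3.8,"wx": 0,"wy": 0,"wz": 0,"fingers": 0.65},
    {"tx": 0,"ty": -0.1,"tz": 3.8,"wx": 0,"wy": 0,"wz": 0,"fingers": 0.65},
  ],
)

```text
t: 21.5
tool_pos: [0.5034, -0.3101, 0.2029]
orientation: [-0.04, 3.141, -0.001]
force: [0.1, -0.2, 0.2]
grip_width: 0.35
gripper_force: 0.0
```

Request:
send_rows(
  deltas=[
    {"tx": 0,"ty": 0,"tz": 0,"wx": 0,"wy": 0,"wz": 0,"fingers": 1},
    {"tx": 0,"ty": 0,"tz": 0,"wx": 0,"wy": 0,"wz": 0,"fingers": 1},
    {"tx": 0,"ty": 0,"tz": 0,"wx": 0,"wy": 0,"wz": 0,"fingers": 1},
    {"tx": 0,"ty": 0,"tz": 0,"wx": 0,"wy": 0,"wz": 0,"fingers": 1},
  ],
)

```text
t: 21.9
tool_pos: [0.5036, -0.3103, 0.2031]
orientation: [-0.04, 3.14, -0.002]
force: [-1.6, 0.7, 5.5]
grip_width: 0.192
gripper_force: 71.2
```

```bash
python3 - <<'E'
from h import *
stat()
E
```

```text
t 21.9 grasp [ 0.5039 -0.3105  0.0481] y [-0.025  1.    -0.001] z [ 0.001 -0.001 -1.   ] F [-1.6  0.7  5.5] w 0.192 71.2 j [-0.66  0.54 -0.21  0.82  0.   -0.68]
```

Request:
send_rows(
  deltas=[
    {"tx": 1.5,"ty": 0,"tz": 0,"wx": 0,"wy": 0,"wz": 0,"fingers": 1},
    {"tx": 3.5,"ty": 0,"tz": 0,"wx": 0,"wy": 0,"wz": 0,"fingers": 1},
    {"tx": 5.5,"ty": 0,"tz": 0,"wx": 0,"wy": 0,"wz": 0,"fingers": 1},
    {"tx": 7.5,"ty": 0,"tz": 0,"wx": 0,"wy": 0,"wz": 0,"fingers": 1},
    {"tx": 9.5,"ty": 0,"tz": 0,"wx": 0,"wy": 0,"wz": 0,"fingers": 1},
  ],
)

```text
t: 22.4
tool_pos: [0.4075, -0.3124, 0.2021]
orientation: [0.04, -3.141, 0.0]
force: [0.6, -0.7, -1.8]
grip_width: 0.198
gripper_force: 70.5
```

```bash
python3 - <<'E'
from h import *
stat()
a=camera("top");camera("scene")
for n in("top","scene"):print([(round(d["score"],2),np.round(d["extent"],1).tolist()) for d in finder.boxes_of(n,"rack")][:2])
for y in(-.072,.024):
  p=place((.5497,.1164),-.054,[(-.060,y,.115)])[0];print(togo(p,np.pi/2-.054))
E
```

```text
t 22.4 grasp [ 0.4075 -0.3124  0.0471] y [-0.025  1.    -0.   ] z [-0. -0. -1.] F [ 0.6 -0.7 -1.8] w 0.198 70.5 j [-0.78  0.41 -0.43  0.73 -0.   -0.8 ]
[(0.6, [193.1, 185.1, 288.7, 215.5]), (0.26, [246.4, 182.5, 252.9, 229.0])]
[(0.6, [218.1, 226.6, 299.9, 294.4])]
(array([-8.65, 35.82, -6.78]), array([0. , 0. , 0.9]))
(array([-9.4 , 45.39, -6.78]), array([0. , 0. , 0.9]))
```

Request:
send_rows(
  deltas=[
    {"tx": 0,"ty": 0.5,"tz": -2.5,"wx": 0,"wy": 0,"wz": 0,"fingers": 1},
    {"tx": 0,"ty": 3,"tz": -5,"wx": 0,"wy": 0,"wz": 0,"fingers": 1},
    {"tx": 0,"ty": 7,"tz": -6.8,"wx": 0,"wy": 0,"wz": 0,"fingers": 1},
    {"tx": -1.5,"ty": 11,"tz": -6.8,"wx": 0,"wy": 0,"wz": 0,"fingers": 1},
    {"tx": -3,"ty": 15,"tz": -6.8,"wx": 0,"wy": 0,"wz": 0,"fingers": 1},
  ],
)

```text
t: 23.1
tool_pos: [0.436, -0.1606, 0.2713]
orientation: [-0.039, 3.138, -0.002]
force: [0.7, 0.6, -1.2]
grip_width: 0.196
gripper_force: 70.5
```

Request:
send_rows(
  deltas=[
    {"tx": -1.5,"ty": 4,"tz": 0,"wx": 0,"wy": 0,"wz": 0,"fingers": 1},
    {"tx": -3,"ty": 8,"tz": 0,"wx": 0,"wy": 0,"wz": 0.3,"fingers": 1},
    {"tx": -4.5,"ty": 12,"tz": 0,"wx": 0,"wy": 0,"wz": 0.6,"fingers": 1},
    {"tx": -5.6,"ty": 16,"tz": 0,"wx": 0,"wy": 0,"wz": 0.9,"fingers": 1},
    {"tx": -5.6,"ty": 20.8,"tz": 0,"wx": 0,"wy": 0,"wz": 0.9,"fingers": 1},
  ],
)

```text
t: 23.6
tool_pos: [0.4878, 0.0496, 0.2707]
orientation: [0.084, 3.137, 0.0]
force: [1.5, -0.6, -0.9]
grip_width: 0.193
gripper_force: 70.5
```

Request:
send_rows(
  deltas=[
    {"tx": 0,"ty": 0,"tz": 0,"wx": 0,"wy": 0,"wz": 0,"fingers": 1},
    {"tx": 0,"ty": 0,"tz": 0,"wx": 0,"wy": 0,"wz": 0,"fingers": 1},
    {"tx": 0,"ty": 0,"tz": 0,"wx": 0,"wy": 0,"wz": 0,"fingers": 1},
    {"tx": 0,"ty": 0,"tz": 0,"wx": 0,"wy": 0,"wz": 0,"fingers": 1},
  ],
)

```text
t: 24.0
tool_pos: [0.4856, 0.0466, 0.2702]
orientation: [0.087, 3.14, -0.0]
force: [-0.8, -0.8, -0.6]
grip_width: 0.195
gripper_force: 70.4
```

```bash
python3 - <<'E'
from h import *
stat()
a=camera("top");b=camera("scene")
for n in("top","scene"):print([(round(d["score"],2),np.round(d["extent"],1).tolist()) for d in finder.boxes_of(n,"rack")][:2])
p=place((.5497,.1164),-.054,[(-.060,-.072,.0435)])[0];print(p,togo(p,np.pi/2-.054))
cv2.imwrite("pics/k9.png",np.vstack([cv2.resize(a["color"][170:240,180:300,::-1],(600,350),interpolation=cv2.INTER_CUBIC),cv2.resize(b["color"][220:300,200:390,::-1],(600,250),interpolation=cv2.INTER_CUBIC)]))
E
```

```text
t 24.0 grasp [0.4856 0.0466 0.1152] y [ 0.055  0.998 -0.   ] z [ 0. -0. -1.] F [-0.8 -0.8 -0.6] w 0.195 70.4 j [-0.03  0.29 -0.41  0.87 -0.    0.02]
[(0.86, [266.3, 187.5, 288.5, 210.9])]
[(0.84, [217.5, 235.7, 296.9, 293.8])]
[0.48590135 0.04774338 0.0435    ] (array([-0.05,  0.11,  7.17]), array([-0.  ,  0.  , -0.01]))
```

View pics/k9.png

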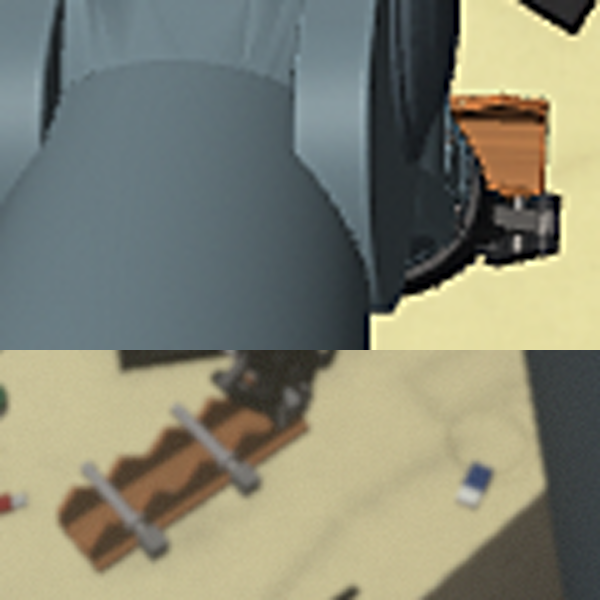

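The rack and both laid shafts are unchanged, and the third is over the right notch pair. Lowering it.

Request:
send_rows(
  deltas=[
    {"tx": 0,"ty": 0.1,"tz": 2.5,"wx": 0,"wy": 0,"wz": 0,"fingers": 1},
    {"tx": 0,"ty": 0.1,"tz": 4.5,"wx": 0,"wy": 0,"wz": 0,"fingers": 1},
    {"tx": 0,"ty": 0.1,"tz": 5.5,"wx": 0,"wy": 0,"wz": 0,"fingers": 1},
    {"tx": 0,"ty": 0.1,"tz": 6.2,"wx": 0,"wy": 0,"wz": 0,"fingers": 1},
    {"tx": 0,"ty": 0.1,"tz": 6.2,"wx": 0,"wy": 0,"wz": 0,"fingers": 1},
  ],
)

```text
t: 24.7
tool_pos: [0.485, 0.0484, 0.2076]
orientation: [-0.085, -3.139, 0.0]
force: [-0.2, 0.6, -0.9]
grip_width: 0.198
gripper_force: 70.5
```

Request:
send_rows(
  deltas=[
    {"tx": 0,"ty": 0,"tz": 0.3,"wx": 0,"wy": 0,"wz": 0,"fingers": 1},
    {"tx": 0,"ty": 0,"tz": 0.6,"wx": 0,"wy": 0,"wz": 0,"fingers": 1},
    {"tx": 0,"ty": 0,"tz": 0.8,"wx": 0,"wy": 0,"wz": 0,"fingers": 1},
    {"tx": 0,"ty": 0,"tz": 0.8,"wx": 0,"wy": 0,"wz": 0,"fingers": 1},
  ],
)

```text
t: 25.1
tool_pos: [0.4853, 0.0486, 0.2002]
orientation: [0.084, 3.14, -0.0]
force: [-0.6, 0.0, -1.5]
grip_width: 0.193
gripper_force: 70.5
```

```bash
python3 - <<'E'
from h import *
stat()
E
```

```text
t 25.1 grasp [0.4853 0.0486 0.0452] y [ 0.053  0.999 -0.   ] z [ 0. -0. -1.] F [-0.6  0.  -1.5] w 0.193 70.5 j [-0.03  0.37 -0.5   0.7  -0.    0.02]
```

Request:
send_rows(
  deltas=[
    {"tx": 0,"ty": -0.1,"tz": 0.15,"wx": 0,"wy": 0,"wz": 0,"fingers": 1},
    {"tx": 0,"ty": -0.1,"tz": 0.15,"wx": 0,"wy": 0,"wz": 0,"fingers": 0.65},
    {"tx": 0,"ty": -0.1,"tz": 0.15,"wx": 0,"wy": 0,"wz": 0,"fingers": 0.65},
    {"tx": 0,"ty": -0.1,"tz": 0.15,"wx": 0,"wy": 0,"wz": 0,"fingers": 0.65},
  ],
)

```text
t: 25.5
tool_pos: [0.4854, 0.0476, 0.1988]
orientation: [0.084, 3.14, -0.0]
force: [0.7, 0.1, 0.4]
grip_width: 0.35
gripper_force: 0.0
```

Request:
send_rows(
  deltas=[
    {"tx": 0,"ty": 0,"tz": -2,"wx": 0,"wy": 0,"wz": 0,"fingers": 0.65},
    {"tx": 0,"ty": 0,"tz": -5,"wx": 0,"wy": 0,"wz": 0,"fingers": 0.65},
    {"tx": 0,"ty": 0,"tz": -9,"wx": 0,"wy": 0,"wz": 0,"fingers": 0.65},
    {"tx": 0,"ty": -4,"tz": -12,"wx": 0,"wy": 0,"wz": 0,"fingers": 0.65},
    {"tx": 0,"ty": -8,"tz": -14.5,"wx": 0,"wy": 0,"wz": 0,"fingers": 0.65},
  ],
)

```text
t: 26.0
tool_pos: [0.4812, -0.0324, 0.3459]
orientation: [0.079, 3.138, -0.001]
force: [1.2, -0.9, -0.5]
grip_width: 0.35
gripper_force: 0.0
```

Request:
send_rows(
  deltas=[
    {"tx": -1,"ty": -4,"tz": 0,"wx": 0,"wy": 0,"wz": 0,"fingers": 0.5},
    {"tx": -2.5,"ty": -8,"tz": 0,"wx": 0,"wy": 0,"wz": 0,"fingers": 0.5},
    {"tx": -4,"ty": -12,"tz": 0,"wx": 0,"wy": 0,"wz": -0.3,"fingers": 0.5},
    {"tx": -5,"ty": -16,"tz": 0,"wx": 0,"wy": 0,"wz": -0.6,"fingers": 0.5},
    {"tx": -6.5,"ty": -20,"tz": 0,"wx": 0,"wy": 0,"wz": -0.9,"fingers": 0.5},
  ],
)

```text
t: 26.5
tool_pos: [0.535, -0.2371, 0.3438]
orientation: [0.041, -3.141, -0.0]
force: [2.1, 0.2, 0.4]
grip_width: 0.5
gripper_force: 0.0
```

Request:
send_rows(
  deltas=[
    {"tx": -1,"ty": -3.5,"tz": 0,"wx": 0,"wy": 0,"wz": 0,"fingers": 0.5},
    {"tx": -2.5,"ty": -7,"tz": 0,"wx": 0,"wy": 0,"wz": 0,"fingers": 0.5},
    {"tx": -3.5,"ty": -10.5,"tz": 0,"wx": 0,"wy": 0,"wz": 0,"fingers": 0.5},
    {"tx": -3.5,"ty": -10.5,"tz": 0,"wx": 0,"wy": 0,"wz": 0,"fingers": 0.5},
    {"tx": -3.5,"ty": -10.5,"tz": 0,"wx": 0,"wy": 0,"wz": 0,"fingers": 0.5},
  ],
)

```text
t: 27.0
tool_pos: [0.5727, -0.3401, 0.343]
orientation: [0.038, -3.141, -0.001]
force: [0.3, -0.7, -0.5]
grip_width: 0.497
gripper_force: 0.0
```

```bash
python3 - <<'E'
from h import *
stat();print(togo((.576,-.340,.109),np.pi/2+.025))
a=camera("top");b=camera("scene")
print([(round(d["score"],2),np.round(d["extent"],1).tolist()) for d in finder.boxes_of("top","rack")][:2])
cv2.imwrite("pics/k10.png",np.vstack([cv2.resize(a["color"][170:240,180:300,::-1],(600,350),interpolation=cv2.INTER_CUBIC),cv2.resize(b["color"][220:300,200:390,::-1],(600,250),interpolation=cv2.INTER_CUBIC)]))
# level check: grey heads in top view
m=np.abs(a["color"].astype(int)-a["color"].astype(int).mean(2,keepdims=True)).max(2)<12
m[:, :180]=0;m[:,300:]=0;m[:170]=0;m[240:]=0
n,l,s,cen=cv2.connectedComponentsWithStats(m.astype(np.uint8))
for i in range(1,n):
  if s[i,4]>40:print(s[i],cen[i].round(1))
for y in(.072,-.024,-.072): print(proj(a,place((.5497,.1164),-.054,[(-.06,y,.049),(.042,y,.046)])).round(1).tolist())
E
```

```text
t 27.0 grasp [ 0.5726 -0.34    0.188 ] y [-0.024  1.     0.001] z [-0.001  0.001 -1.   ] F [ 0.3 -0.7 -0.5] w 0.497 0.0 j [-0.63  0.59  0.26  1.24  0.   -0.66]
(array([-0.34, -0.  ,  7.9 ]), array([ 0.01, -0.01, -0.01]))
[(0.9, [193.6, 186.7, 290.8, 214.8])]
[284 170  15   7  59] [292.1 171.9]
[207 180   9  46 232] [211.7 204.9]
[246 181   8  46 222] [250.4 205.9]
[266 182   9  32 143] [270.1 198.6]
[249 215  36  25 401] [265.7 231.1]
[[209.7, 220.0], [213.0, 179.8]]
[[248.8, 221.1], [251.3, 180.8]]
[[268.4, 221.6], [270.5, 181.4]]
```

View pics/k10.png

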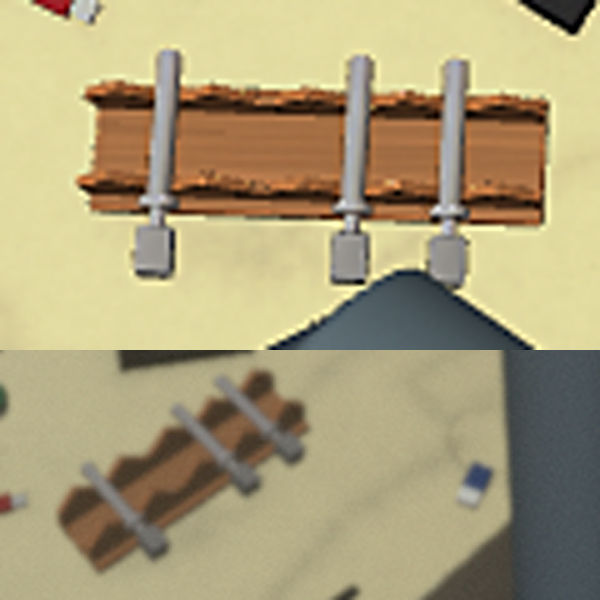

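All three shafts lie home; the grey region was the arm's elbow. Now I'll grip the lever knob and lock it.

Request:
send_rows(
  deltas=[
    {"tx": -0.3,"ty": 0,"tz": 3,"wx": 0,"wy": 0,"wz": 0,"fingers": 0.5},
    {"tx": -0.3,"ty": 0,"tz": 5.5,"wx": 0,"wy": 0,"wz": 0,"fingers": 0.5},
    {"tx": -0.3,"ty": 0,"tz": 7.5,"wx": 0,"wy": 0,"wz": 0,"fingers": 0.5},
    {"tx": -0.3,"ty": 0,"tz": 7.8,"wx": 0,"wy": 0,"wz": 0,"fingers": 0.5},
    {"tx": -0.3,"ty": 0,"tz": 7.8,"wx": 0,"wy": 0,"wz": 0,"fingers": 0.5},
  ],
)

```text
t: 27.65
tool_pos: [0.5755, -0.3384, 0.2658]
orientation: [0.041, -3.14, -0.001]
force: [-0.2, 0.1, -0.3]
grip_width: 0.504
gripper_force: 0.0
```

Request:
send_rows(
  deltas=[
    {"tx": 0,"ty": 0,"tz": 0,"wx": 0,"wy": 0,"wz": 0,"fingers": 1},
    {"tx": 0,"ty": 0,"tz": 0,"wx": 0,"wy": 0,"wz": 0,"fingers": 1},
    {"tx": 0,"ty": 0,"tz": 0,"wx": 0,"wy": 0,"wz": 0,"fingers": 1},
    {"tx": 0,"ty": 0,"tz": 0,"wx": 0,"wy": 0,"wz": 0,"fingers": 1},
  ],
  newtons=30,
)

```text
t: 28.05
tool_pos: [0.5763, -0.3407, 0.2677]
orientation: [-0.038, 3.139, -0.006]
force: [-0.7, -5.3, 4.8]
grip_width: 0.168
gripper_force: 29.5
```

```bash
python3 - <<'E'
from h import *
stat()
o=readout.get_obs();Rm=R.from_rotvec(o["orientation"]).as_matrix()
k=np.array([-np.sin(2.965),np.cos(2.965)])*.058
for i in range(1,17):
    d=R.from_euler('z',-i*.175).as_matrix()[:2,:2]@k-k
    print(i,np.round(Rm[:2,:2].T@d*100,2))
E
```

```text
t 28.05 grasp [ 0.5768 -0.3413  0.1127] y [-0.024  1.    -0.004] z [ 0.003 -0.004 -1.   ] F [-0.7 -5.3  4.8] w 0.168 29.5 j [-0.63  0.63  0.13  1.07 -0.   -0.65]
1 [0.97 0.29]
2 [1.88 0.74]
3 [2.69 1.35]
4 [3.39 2.08]
5 [3.95 2.93]
6 [4.35 3.86]
7 [4.58 4.85]
8 [4.64 5.86]
9 [4.52 6.87]
10 [4.23 7.84]
11 [3.77 8.74]
12 [3.16 9.55]
13 [ 2.42 10.25]
14 [ 1.57 10.8 ]
15 [ 0.64 11.2 ]
16 [-0.35 11.43]
```

Request:
send_rows(
  deltas=[
    {"tx": 0.97,"ty": 0.29,"tz": 0,"wx": 0,"wy": 0,"wz": 0,"fingers": 1},
    {"tx": 1.88,"ty": 0.74,"tz": 0,"wx": 0,"wy": 0,"wz": 0,"fingers": 1},
    {"tx": 2.69,"ty": 1.35,"tz": 0,"wx": 0,"wy": 0,"wz": 0,"fingers": 1},
    {"tx": 3.39,"ty": 2.08,"tz": 0,"wx": 0,"wy": 0,"wz": 0,"fingers": 1},
    {"tx": 3.95,"ty": 2.93,"tz": 0,"wx": 0,"wy": 0,"wz": 0,"fingers": 1},
  ],
)

```text
t: 28.55
tool_pos: [0.5342, -0.3148, 0.2676]
orientation: [0.033, -3.138, 0.019]
force: [-9.5, -13.7, 6.6]
grip_width: 0.171
gripper_force: 30.0
```

Request:
send_rows(
  deltas=[
    {"tx": 0.4,"ty": 0.93,"tz": 0,"wx": 0,"wy": 0,"wz": 0,"fingers": 1},
    {"tx": 0.63,"ty": 1.92,"tz": 0,"wx": 0,"wy": 0,"wz": 0,"fingers": 1},
    {"tx": 0.69,"ty": 2.93,"tz": 0,"wx": 0,"wy": 0,"wz": 0,"fingers": 1},
    {"tx": 0.57,"ty": 3.94,"tz": 0,"wx": 0,"wy": 0,"wz": 0,"fingers": 1},
    {"tx": 0.28,"ty": 4.91,"tz": 0,"wx": 0,"wy": 0,"wz": 0,"fingers": 1},
  ],
)

```text
t: 29.05
tool_pos: [0.5314, -0.2628, 0.2674]
orientation: [-0.037, 3.14, -0.005]
force: [-2.3, -5.3, 4.4]
grip_width: 0.167
gripper_force: 30.0
```

```bash
python3 - <<'E'
from h import *
stat()
E
```

```text
t 29.05 grasp [ 0.5317 -0.2633  0.1124] y [-0.023  1.    -0.003] z [ 0.001 -0.003 -1.   ] F [-2.3 -5.3  4.4] w 0.167 30.0 j [-0.57  0.48 -0.12  0.96 -0.   -0.59]
```

Request:
send_rows(
  deltas=[
    {"tx": -0.46,"ty": 0.9,"tz": 0,"wx": 0,"wy": 0,"wz": 0,"fingers": 1},
    {"tx": -1.07,"ty": 1.71,"tz": 0,"wx": 0,"wy": 0,"wz": 0,"fingers": 1},
    {"tx": -1.81,"ty": 2.41,"tz": 0,"wx": 0,"wy": 0,"wz": 0,"fingers": 1},
    {"tx": -2.66,"ty": 2.96,"tz": 0,"wx": 0,"wy": 0,"wz": 0,"fingers": 1},
    {"tx": -3.59,"ty": 3.36,"tz": 0,"wx": 0,"wy": 0,"wz": 0,"fingers": 1},
  ],
)

```text
t: 29.55
tool_pos: [0.5675, -0.2287, 0.2671]
orientation: [-0.038, 3.14, -0.008]
force: [-2.1, -8.2, 5.4]
grip_width: 0.167
gripper_force: 30.3
```

Request:
send_rows(
  deltas=[
    {"tx": -0.5,"ty": 0.1,"tz": 0,"wx": 0,"wy": 0,"wz": 0,"fingers": 1},
    {"tx": -1,"ty": 0.2,"tz": 0,"wx": 0,"wy": 0,"wz": 0,"fingers": 1},
    {"tx": -1.2,"ty": 0.2,"tz": 0,"wx": 0,"wy": 0,"wz": 0,"fingers": 1},
    {"tx": -1.2,"ty": 0.2,"tz": 0,"wx": 0,"wy": 0,"wz": 0,"fingers": 1},
  ],
)

```text
t: 29.95
tool_pos: [0.5771, -0.2266, 0.2667]
orientation: [0.037, -3.136, 0.008]
force: [-10.0, -6.9, 10.1]
grip_width: 0.17
gripper_force: 31.1
```

```bash
python3 - <<'E'
from h import *
stat()
E
```

```text
t 29.95 grasp [ 0.5763 -0.2274  0.1117] y [-0.024  1.    -0.005] z [-0.005 -0.005 -1.   ] F [-10.   -6.9  10.1] w 0.17 31.1 j [-0.47  0.54 -0.03  1.   -0.01 -0.5 ]
```

At the locked stop, with a −10 N reaction. Releasing, then retreating and verifying.

Request:
send_rows(
  deltas=[
    {"tx": 0.6,"ty": 0,"tz": 0,"wx": 0,"wy": 0,"wz": 0,"fingers": 0.5},
    {"tx": 0.6,"ty": 0,"tz": 0,"wx": 0,"wy": 0,"wz": 0,"fingers": 0.5},
    {"tx": 0.6,"ty": 0,"tz": -1,"wx": 0,"wy": 0,"wz": 0,"fingers": 0.5},
    {"tx": 0.6,"ty": 0,"tz": -4,"wx": 0,"wy": 0,"wz": 0,"fingers": 0.5},
    {"tx": 0.6,"ty": 0,"tz": -8,"wx": 0,"wy": 0,"wz": 0,"fingers": 0.5},
  ],
)

```text
t: 30.45
tool_pos: [0.5719, -0.2245, 0.3447]
orientation: [0.041, -3.137, -0.005]
force: [0.4, -0.1, 0.8]
grip_width: 0.5
gripper_force: 0.0
```

Request:
send_rows(
  deltas=[
    {"tx": 4,"ty": -3,"tz": -2,"wx": 0,"wy": 0,"wz": 0,"fingers": 0.5},
    {"tx": 7.5,"ty": -6,"tz": -4,"wx": 0,"wy": 0,"wz": 0,"fingers": 0.5},
    {"tx": 11,"ty": -9,"tz": -6,"wx": 0,"wy": 0,"wz": 0,"fingers": 0.5},
    {"tx": 15,"ty": -12,"tz": -8,"wx": 0,"wy": 0,"wz": 0,"fingers": 0.5},
    {"tx": 18,"ty": -15,"tz": -8,"wx": 0,"wy": 0,"wz": 0,"fingers": 0.5},
  ],
)

```text
t: 30.95
tool_pos: [0.3958, -0.3804, 0.4291]
orientation: [-0.042, 3.137, -0.005]
force: [0.7, -1.0, -0.1]
grip_width: 0.501
gripper_force: 0.0
```

Request:
send_rows(
  deltas=[
    {"tx": 2,"ty": -4,"tz": 0,"wx": 0,"wy": 0,"wz": 0,"fingers": 0.5},
    {"tx": 4,"ty": -8,"tz": 0,"wx": 0,"wy": 0,"wz": 0,"fingers": 0.5},
    {"tx": 6,"ty": -12,"tz": 0,"wx": 0,"wy": 0,"wz": 0,"fingers": 0.5},
    {"tx": 8,"ty": -14,"tz": 0,"wx": 0,"wy": 0,"wz": 0,"fingers": 0.5},
    {"tx": 8,"ty": -14,"tz": 0,"wx": 0,"wy": 0,"wz": 0,"fingers": 0.5},
  ],
)

```text
t: 31.45
tool_pos: [0.318, -0.5244, 0.4255]
orientation: [0.033, -3.141, 0.0]
force: [1.4, -0.2, -0.1]
grip_width: 0.498
gripper_force: 0.0
```

```bash
python3 - <<'E'
from h import *
stat();a=camera("top");camera("scene")
g=a["color"].astype(int)
sub=g[165:205,362:445];m=(sub.max(2)<90)
n,l,s,cen=cv2.connectedComponentsWithStats(m.astype(np.uint8))
for i in range(1,n):
  if s[i,4]>15:print("dark",s[i,:2]+[362,165],s[i,2:],cen[i].round(1)+[362,165])
for q in(0,.1,.2,.25,.5,1): 
  k=np.array([.585,-.283])+.058*np.array([-np.sin(q+.225),np.cos(q+.225)]);print(q,proj(a,[[*k,.108],[.585,-.283,.08]]).round(1).tolist())
m=np.abs(g-g.mean(2,keepdims=True)).max(2)<12;m[:, :180]=0;m[:,300:]=0;m[:170]=0;m[240:]=0
n,l,s,cen=cv2.connectedComponentsWithStats(m.astype(np.uint8))
for i in range(1,n):
  if s[i,4]>40:print(s[i],cen[i].round(1))
for t in("rack","eraser","marker","tape","lever_knob"):print(t,[(round(d["score"],2),np.round(d["extent"],1).tolist()) for d in finder.boxes_of("top",t)][:2])
E
```

```text
t 31.45 grasp [ 0.3179 -0.5245  0.2705] y [-0.021  1.    -0.   ] z [-0. -0. -1.] F [ 1.4 -0.2 -0.1] w 0.498 0.0 j [-1.13  0.46  0.26  1.37 -0.   -1.15]
dark [378 173] [ 30  13 165] [393.2 179.9]
dark [414 198] [ 9  3 21] [418.8 199.2]
dark [376 200] [ 6  3 16] [378.8 201.1]
dark [395 199] [15  3 36] [401.9 200. ]
dark [363 201] [ 8  4 25] [366.4 202.5]
0 [[381.8, 178.9], [402.9, 175.8]]
0.1 [[382.6, 181.2], [402.9, 175.8]]
0.2 [[383.6, 183.4], [402.9, 175.8]]
0.25 [[384.2, 184.4], [402.9, 175.8]]
0.5 [[388.0, 189.3], [402.9, 175.8]]
1 [[398.5, 195.8], [402.9, 175.8]]
[284 170  15   7  59] [292.1 171.9]
[207 180   9  46 235] [211.7 204.7]
[246 181   8  46 226] [250.3 206.1]
[266 182   9  32 147] [270.1 198.7]
[266 215   7  13  76] [269.1 221.3]
rack [(0.66, [193.3, 187.4, 290.3, 215.3])]
eraser [(0.55, [306.2, 265.9, 322.5, 277.9])]
marker [(0.59, [304.7, 268.6, 320.4, 276.1]), (0.52, [204.5, 271.5, 254.9, 277.4])]
tape [(0.46, [417.1, 253.5, 441.9, 273.5]), (0.45, [203.5, 273.1, 254.9, 277.2])]
lever_knob [(0.67, [375.3, 174.5, 408.4, 187.1])]
```

```bash
python3 -c "
from rig import bot
print(bot.sign_off())"
```

```text
the job is handed in; nothing more can be done
None
```

The job is handed in: all three shafts in the block now lie home in the rack, the cam lever is back at its locked stop, and I left the eraser, pen, pot and tape alone.

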